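Unload the washing basket, put the plug gauges away in their case and close both

ROBOT

A 6-joint arm with a two-finger parallel gripper is mounted at the origin on a cart in front of the work surface, level with it; the furniture and walls round the work are solid. World frame = base frame: x ahead of the robot, y to its left, z up, the work surface at z = 0. Lengths are in mm, angles in rad, forces in N, time in s.
With the tool pointing down it reaches from about 300 to 775 mm from the base axis. Payload 14.6 kg.
Tool frame: the origin (TCP) lies midway between the tips of the shut fingers; the grasp point (between the pads) lies 19 mm behind it (manip.hold_point_z is the distance from the TCP to the grasp point, in mm); z points along the fingers, y is the direction in which the jaws open and shut (so a half turn about z gives the same grasp; the last joint's range is limited). The gripper opens to 94 mm and grips with 3 to 60 N. Pads are 16 mm wide; open, the fingers measure 119 mm over their backs; the gripper's body (75 mm by 177 mm) begins 78 mm behind the grasp point.
Start: joints at [-1.307, 0.3, 1.521, -0, 1.321, -0.067], TCP at [178.633, -520.173, 205.446] pointing down, gripper open.
Joint ranges: [-3.03, 3.03], [-0.79, 2.21], [0.23, 2.52], [-1.04, 4.18], [0, 3.07], [-2.55, 2.55]. Speed limits (rad/s): [2.22, 2.22, 2.57, 3.14, 3.14, 3.14].

INTERFACE

Orientations are given as [roll, pitch, yaw] about the fixed x, y, z axes, in that order (R = Rz(yaw) Ry(pitch) Rx(roll)).
In Python, from cell import manip gives the robot as it stands.
- The arm moves only by the shell command python3 -m crank 'ROWS' [OPENING] [FORCE]. ROWS is JSON, a list of rows, each an object with "offset": the shift along the world's x, y, z in m, a list of three; "spin": the turn about the world's z in degrees. In form: [{"offset": [dx, dy, dz], "spin": spin}, ...]. A call has exactly 8 rows; each row is the pose to reach, as a shift and turn from the pose measured when the call began; what a row does not reach only later rows make up. A row lasts 1/12 s, in which the tool goes at most 41.7 mm and 7.16 degrees, less where a joint would pass 70% of its speed; a pose out of reach is approached as far as the arm can. A call with a gripper value outside its range is refused whole. OPENING is the opening, from 0 (shut) to 1 (fully open), set as the call begins (- or left out, the last holds). The fingers move at their own pace and stop on an object; FORCE is the grip in N (left out, the last holds). Time passes only in rows, so rows that repeat a pose let the fingers close, or fill a call up. It gives the time, the measured TCP pose, the force and the opening at its end, in the units of the state.
- manip.read_state(): the state, without advancing time (a new reading comes with each control period).
- manip.camera(name): name is "scene" or "top" or "wrist"; returns a dict with "pixels" (420x560x3 uint8, red, green, blue), "fx", "fy", "cx", "cy" (pixels), "extrinsics" (4x4, takes a point from world to camera coordinates); the wrist camera has in their place "hand_eye" (4x4, takes a point from camera to tool coordinates, whose origin is the TCP and whose axes are the flange's). Camera axes: x right, y down, z forward; pixel columns grow to the right and rows downward; lengths in mm; the calibration is good to about 2 mm. A picture is of the moment at which its call begins: read the wrist's pose just before it. There is no depth.
- manip.sign_off(): hands the job in, once; it reports no verdict.
Trained networks look in a picture, given as the dict that the camera call returned (one of the last four; its "shot" number tells which), for a name from the list of things; names that differ only in an ending like _2 or _b are one class to them, and where a whole thing is asked for, a point or a joint stands for the part that bears it (a point fixed in the world has none). Each returns a list of dicts, best first, with "conf" (0 to 1); they miss things now and then, are a little off and sometimes report something else, mostly with a low value. They report only what shows in the picture. A call takes as long as a camera call.
- manip.search_frame(picture, name): "location" ([x, y, z] in mm, in world coordinates, good to about 4 mm: the middle of the surface that is visible of it).
- manip.masks_of(picture, name): "mask" (420x560 bool, what is visible of it).
The state is a dict: "clock": time; "joints": joint angles; "qd": joint speeds; "effort": joint torques, N m; "eef_pos": TCP position; "eef_rot": TCP orientation; "wrist_force": force on the tool from outside, world axes, zero at the start; "moment": the same for the moment, N m; "finger_gap": finger opening in mm.
Only numpy, scipy, OpenCV 4.12 (cv2) and the standard library are available. Lean on these libraries where they do the work, as an engineer would, in place of code of your own. Each camera call takes 0.05 s, during which the arm holds its last target. There are 200 camera calls.

TASK

The plug gauges are back from washing: open the round basket by pressing its bayonet cover down and giving it a quarter turn anticlockwise, and lay the cover flat on the bench. Put every plug gauge, those in the basket and any that lies on the bench, flat into a channel of its own in the wooden case. Then press the case's loose lid down until it has clicked home level all round, and close the empty basket again with its cover, pressed and turned back clockwise until it springs up locked as it was; leave the other things where they are.

Things in the scene. Friction and masses are not known exactly. Their poses are not given: they have to be found in the camera images.
- basket: Washing basket, fixed: round perforated steel pan, 182 mm across (foot 194), wall 45 mm high, inside radius 86 mm; a springy black seal ring stands 7 mm above the wall (8.5 uncovered). Floor 6 mm above the bench, with 6 mm high ribs along the basket's x axis that make three channels at y = -47, 0, +47 mm. Origin: centre of the underside, z up.
- basket_lug (a point): One of two lugs, 14 mm wide, that stand out of the basket's wall at the two ends of its x axis and hold the cover. The seal springs the cover up against them: about 6.5 N when locked, about 15 N when pressed to the bottom stop, 6.8 mm lower. Let go half turned it springs up only 3 mm (not locked). The skirt has 2 to 3 mm to spare round the wall.
- cover: White bayonet cover, 198 mm across, 0.22 kg; skirt 24 mm deep round the pan, flat top 30 mm above the skirt's edge. Origin: centre of the skirt's lower edge, z up. Locked at first: axes as the basket's, origin 28 mm above the basket's. Pressed 5 to 6.8 mm down it turns anticlockwise (from above) 90 degrees to a stop; past 66 it lifts off. Closing is the reverse, either way round.
- cover_grip (a point): Centre of the top of the cover's black grip bar: 90 mm long (cover's x axis), 18 mm wide, 28 mm high, standing on the cover's flat top; this point is 58 mm above the skirt's lower edge.
- case: Wooden gauge case, lower part, fixed: plinth 158 x 210 x 10 mm; on it a block 138 (x) x 188 mm (y), 18 mm up, with a grey top: four black-floored channels along the case's x axis at y = -72, -24, +24, +72 mm, each 34 mm wide, 128 mm long, floor 18 mm above the bench; ribs and border rise to 22 mm. Origin: centre of the underside, z up.
- case_catch (a point): One of four brass spring ball catches in the case block's short ends (x = +-45, y = +-94 mm, 18 mm up). A lid laid on loosely rests on them, about 12 mm too high; pressed at its grip with about 15 to 20 N it snaps past them until its edge stands on the plinth, 10 mm above the case's underside.
- case_lid: Loose wooden lid of the case: a hood 156 (x) x 210 (y) x 46 mm, open below, 0.24 to 0.36 kg. Origin: centre of the lower edge, z up. It fits over the case's block with 2.5 to 3 mm to spare on each side, its axes along the case's, either way round.
- lid_grip (a point): Centre of the top of the lid's dark grip bar: 80 mm long (lid's y axis), 18 mm wide, 26 mm high, standing on the lid's flat top; this point is 72 mm above the lid's lower edge.
- gauge_a_mid (a point): Middle of a steel plug gauge, a round double-ended bar 116 mm long (along y) and 26 mm thick, 0.24 kg; it does not roll. In one of the basket's channels at the start (its y axis along the basket's x axis), or absent.
- gauge_b_mid (a point): Middle of a thinner steel plug gauge, 116 mm long (along y) and 20 mm thick, 0.16 kg. In one of the basket's channels at the start, or absent.
- gauge_c_mid (a point): Middle of a plug gauge like gauge_b (116 mm long along y, 20 mm thick). In one of the basket's channels at the start, or absent.
- gauge_d_mid (a point): Middle of a plug gauge like gauge_a (116 mm long along y, 26 mm thick). On the bench at the start, or absent.
- clear_spot (a point): Middle of a clear stretch of the black mat behind the work, with room for the cover (nothing within 110 mm). To its right (y below -0.12 m) the tall profile projector's front stands at x = 0.554 m: swing the arm past it at a reach of about 0.42 m.
- oil_bottle: White oil bottle with a red spout, 52 mm across, 136 mm high. A bystander. Origin: centre of the underside.
- ring_gauge: Dark ring gauge, 70 mm across, 18 mm high. A bystander. Origin: centre of the underside.
- tin: Round tin with a blue lid, 62 mm across, 27 mm high. A bystander. Origin: centre of the underside.
- dial_gauge: Dial gauge lying on its back, 108 x 58 x 22 mm. A bystander. Origin: centre of the underside.

How it is judged:
By the outcome, as a careful person would: the job done as asked, in the order asked, and still so for the second after the job is handed in, with the robot touching nothing.
Of gauge_a, gauge_b, gauge_c, gauge_d only 2 to 4 are there at a start; the rules pass over those that are not, and their reading is None.
At some moment in a run one of case_lid may be knocked a few centimetres aside while the robot is not near it.
Once in a run the grip may slacken for a moment while it holds something.
It also fails if it takes over 210 s, if anything falls off the work surface, if the arm or the gripper's body presses on something with over 40 N, if the wrist force passes 120 N, or if a joint passes its speed limit or range.

## Working session

There is one attempt and no reset: what is moved stays moved. The work goes in short steps, Python scripts to look and compute and a shell command to move; the robot and the scene stay as the last step left them, time stands still between calls to the robot, and variables do not carry over. Pictures are saved under pics/ and viewed, about 12 in all and at most 16, crops included, and the job is handed in when it is done.

```bash
mkdir -p pics; ls
cat > h.py <<'E'
import numpy as np, cv2
from cell import manip
from scipy.spatial.transform import Rotation as R
def T_tool(s): 
    T=np.eye(4); T[:3,:3]=R.from_euler('xyz',s['eef_rot']).as_matrix(); T[:3,3]=s['eef_pos']; return T
def shot(name):
    s=manip.read_state(); p=manip.camera(name)
    if name=='wrist': p['c2w']=T_tool(s)@np.array(p['hand_eye'])
    else: p['c2w']=np.linalg.inv(np.array(p['extrinsics']))
    return p
def save(p,f,box=None,scale=1):
    im=p['pixels'][...,::-1]
    if box: im=im[box[1]:box[3],box[0]:box[2]]
    cv2.imwrite('pics/'+f,cv2.resize(im,None,fx=scale,fy=scale,interpolation=cv2.INTER_CUBIC))
def px2w(p,uv,z):
    uv=np.atleast_2d(uv).astype(float); d=np.c_[(uv[:,0]-p['cx'])/p['fx'],(uv[:,1]-p['cy'])/p['fy'],np.ones(len(uv))]@p['c2w'][:3,:3].T
    o=p['c2w'][:3,3]; return o+d*((z-o[2])/d[:,2])[:,None]
def w2px(p,X):
    X=np.atleast_2d(X); c=(X-p['c2w'][:3,3])@p['c2w'][:3,:3]
    return np.c_[p['fx']*c[:,0]/c[:,2]+p['cx'],p['fy']*c[:,1]/c[:,2]+p['cy']]
def axis(p,name,z):
    "mask -> min-area rect in world at height z: centre,size,long-axis angle deg"
    out=[]
    for m in manip.masks_of(p,name):
        v,u=np.nonzero(m['mask'])
        if len(u)<20: continue
        W=px2w(p,np.c_[u,v],z)[:,:2].astype(np.float32)
        (c,sz,a)=cv2.minAreaRect(W)
        if sz[0]<sz[1]: a+=90; sz=sz[::-1]
        out.append((round(m['conf'],2),np.round(c,1),np.round(sz,1),round((a+90)%180-90,1)))
    return out
E
cat > a.py <<'E'
from h import *
names="basket basket_lug cover cover_grip case case_catch case_lid lid_grip gauge_a_mid gauge_b_mid clear_spot oil_bottle ring_gauge tin dial_gauge".split()
for c in ['top','scene']:
    p=shot(c); save(p,c+'0.png',scale=1.4); print(c,p['c2w'][:3,3].round(),p['fx'])
    for n in names:
        print(n,[(round(d['conf'],2),np.round(d['location']).astype(int).tolist()) for d in manip.search_frame(p,n)][:4])
    print(axis(p,'cover_grip',86),axis(p,'lid_grip',72),axis(p,'gauge_a_mid',13))
E
python3 a.py
```

```text
pics
top [ 451.  -86. 1336.] 408.1179970231507
basket [(0.69, [733, 268, 27])]
basket_lug []
cover [(0.68, [448, -21, 60])]
cover_grip [(0.58, [448, -25, 56])]
case [(0.71, [433, 253, 20])]
case_catch [(0.73, [440, 245, 20])]
case_lid []
lid_grip []
gauge_a_mid []
gauge_b_mid []Traceback (most recent call last):
  File "a.py", line 6, in <module>
    print(n,[(round(d['conf'],2),np.round(d['location']).astype(int).tolist()) for d in manip.search_frame(p,n)][:4])
                                                                                        ~~~~~~~~~~~~~~~~~~^^^^^
ValueError: it knows: basket, basket_lug, case, case_catch, case_lid, cover, cover_grip, dial_gauge, gauge_a_mid, gauge_b_mid, gauge_c_mid, gauge_d_mid, lid_grip, oil_bottle, ring_gauge, tin
```

```bash
sed -i 's/clear_spot //' a.py; python3 a.py
```

```text
top [ 451.  -86. 1336.] 408.1179970231507
basket []
basket_lug []
cover [(0.6, [447, -24, 57])]
cover_grip [(0.72, [449, -25, 57])]
case [(0.65, [436, 252, 19])]
case_catch [(0.94, [442, 248, 16])]
case_lid [(0.42, [449, -19, 55])]
lid_grip []
gauge_a_mid []
gauge_b_mid []
oil_bottle []
ring_gauge [(0.83, [734, 195, 19])]
tin [(0.79, [736, 270, 28])]
dial_gauge [(0.53, [436, 248, 17])]
[(0.74, array([448.3, -23.1]), array([189.9, 189. ]), 63.8)] [] []
scene [-226.  580.  986.] 413.19791925145995
basket [(0.58, [392, 41, 4])]
basket_lug [(0.71, [388, 47, 6])]
cover [(0.88, [434, -7, 60]), (0.23, [680, 371, 62])]
cover_grip [(0.83, [432, -14, 56])]
case [(0.63, [427, 265, 20])]
case_catch [(0.78, [420, 266, 16])]
case_lid [(0.57, [482, -193, 45])]
lid_grip [(0.78, [491, -193, 42])]
gauge_a_mid []
gauge_b_mid []
oil_bottle [(0.92, [679, 368, 66]), (0.71, [431, -11, 58])]
ring_gauge [(0.77, [736, 196, 20])]
tin [(0.52, [726, 278, 30])]
dial_gauge []
[] [(0.74, array([678.5, 369.7]), array([143.1,  51.6]), -12.2), (0.51, array([ 461.7, -176.3]), array([124.2,  43.7]), -56.0)] []
```

View pics/top0.png

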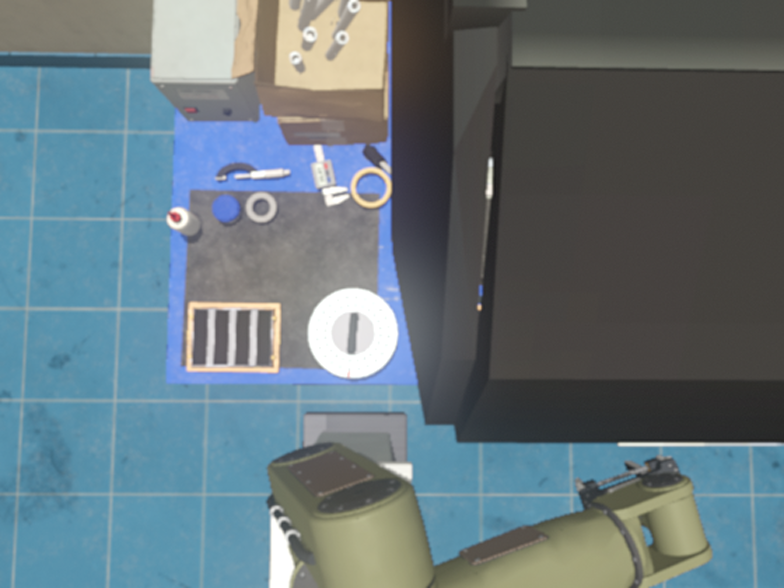

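View pics/scene0.png

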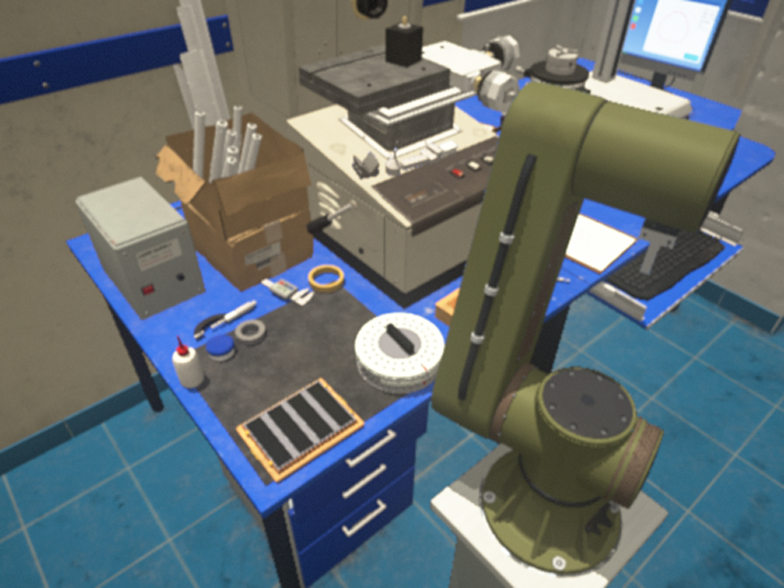

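```bash
python3 -m crank '[{"offset":[0.02,0.03,0.03],"spin":0},{"offset":[0.04,0.06,0.06],"spin":0},{"offset":[0.06,0.09,0.09],"spin":0},{"offset":[0.08,0.12,0.12],"spin":0},{"offset":[0.1,0.15,0.14],"spin":0},{"offset":[0.12,0.18,0.15],"spin":0},{"offset":[0.14,0.21,0.16],"spin":0},{"offset":[0.15,0.23,0.17],"spin":0}]' 1
cat > b.py <<'E'
from h import *
import sys
c,f=sys.argv[1],sys.argv[2]
p=shot(c); save(p,f,scale=1.3)
s=manip.read_state(); print(s['eef_pos'],s['eef_rot'],s['joints'],s['wrist_force'])
for n in sys.argv[3:]:
    n,z=n.split(':')
    print(n,[(round(d['conf'],2),np.round(d['location']).astype(int).tolist()) for d in manip.search_frame(p,n)][:4], axis(p,n,float(z))[:3])
E
python3 b.py wrist w1.png case_lid:46 lid_grip:72 gauge_a_mid:13 cover_grip:86 dial_gauge:22
```

```text
clock: 3.02
eef_pos: [329.5, -288.1, 376.3]
eef_rot: [3.141, -0.001, 0.331]
wrist_force: [1.2, -0.5, -0.3]
finger_gap: 94.3
[ 331.45165197 -285.15350762  379.22843103] [ 3.13818795 -0.0031486   0.33360513] [-7.95122542e-01 -3.50638610e-02  1.50421004e+00  1.39592319e-03
  1.66802196e+00  4.42212596e-01] [-0.14514971  0.77428904  3.13541202]
case_lid [(0.71, [438, -293, 44]), (0.16, [445, -36, 57])] [(0.65, array([ 435.1, -295.4]), array([209.5, 156.3]), -86.9)]
lid_grip [(0.58, [439, -298, 43])] []
gauge_a_mid [] [(0.53, array([ 438.2, -111.4]), array([108.7,  19.7]), -6.3)]
cover_grip [(0.96, [445, -36, 56]), (0.39, [424, -514, 16])] [(0.77, array([431.5, -45.8]), array([190.3, 152.5]), -71.1)]
dial_gauge [(0.73, [427, -512, 17])] [(0.95, array([ 414.7, -514.7]), array([86.1, 66.8]), 4.0)]
```

View pics/w1.png

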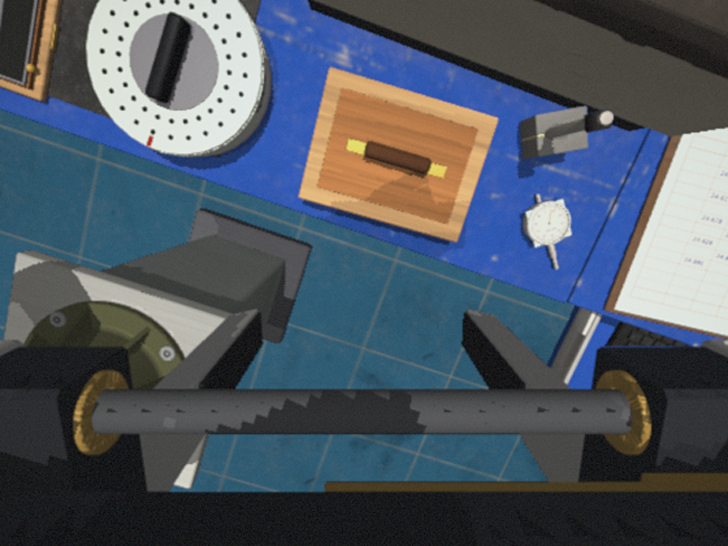

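```bash
cat > dark.py <<'E'
from h import *
def bar(p,c,z,r,thr=60,chan='max',minA=30):
    "dark blob near world c (xy) at height z within radius r mm -> centre,size,angle"
    g=p['pixels'].max(2)
    uv=w2px(p,[c[0],c[1],z])[0]; sc=np.linalg.norm(w2px(p,[c[0]+r,c[1],z])[0]-uv)
    m=np.zeros(g.shape,np.uint8); cv2.circle(m,tuple(int(round(a)) for a in uv),int(sc),1,-1)
    m&=(g<thr).astype(np.uint8)
    n,l,st,ce=cv2.connectedComponentsWithStats(m)
    i=1+np.argmax(st[1:,4]); v,u=np.nonzero(l==i)
    W=px2w(p,np.c_[u,v],z)[:,:2].astype(np.float32); (cc,sz,a)=cv2.minAreaRect(W)
    if sz[0]<sz[1]: a+=90; sz=sz[::-1]
    return np.round(cc,1),np.round(sz,1),round((a+90)%180-90,1)
E
python3 - <<'E'
from dark import *
p=shot('wrist'); print(np.array(p['hand_eye']).round(2).tolist())
for t in (40,60,80): print(bar(p,(445,-30),86,75,t))
p=shot('top')
for t in (40,60,80): print(bar(p,(448,-25),86,75,t))
print(px2w(p,[[310/1.4,250/1.4],[188/1.4,190/1.4],[378/1.4,190/1.4]],0).round())
p=shot('scene'); save(p,'scene1.png',scale=1.4)
for n in ['gauge_a_mid','gauge_b_mid','case_lid']: print(n,[(round(d['conf'],2),np.round(d['location']).astype(int).tolist()) for d in manip.search_frame(p,n)])
E
```

```text
[[-0.0, -0.97, -0.23, 65.71], [1.0, -0.0, -0.0, -0.24], [0.0, -0.23, 0.97, -179.13], [0.0, 0.0, 0.0, 1.0]]
(array([447.3, -36.2]), array([85.4, 14.4]), -6.0)
(array([448.2, -30.6]), array([87.3, 27.6]), -5.0)
(array([448. , -31.3]), array([88.5, 29.9]), -5.0)Traceback (most recent call last):
  File "<stdin>", line 5, in <module>
  File "dark.py", line 9, in bar
    i=1+np.argmax(st[1:,4]); v,u=np.nonzero(l==i)
        ~~~~~~~~~^^^^^^^^^^
    return _wrapfunc(a, 'argmax', axis=axis, out=out, **kwds)
    return bound(*args, **kwds)
ValueError: attempt to get argmax of an empty sequence
```

```bash
python3 -m crank '[{"offset":[0.015,0.035,-0.01],"spin":-3},{"offset":[0.03,0.07,-0.03],"spin":-6},{"offset":[0.05,0.1,-0.05],"spin":-9},{"offset":[0.065,0.13,-0.065],"spin":-12},{"offset":[0.08,0.165,-0.08],"spin":-16},{"offset":[0.1,0.2,-0.1],"spin":-20},{"offset":[0.115,0.23,-0.115],"spin":-23},{"offset":[0.132,0.26,-0.13],"spin":-24.5}]' 1
python3 -m crank '[{"offset":[0,0,0],"spin":0},{"offset":[0,0,0],"spin":0},{"offset":[0,0,0],"spin":0},{"offset":[0,0,0],"spin":0},{"offset":[0,0,0],"spin":0},{"offset":[0,0,0],"spin":0},{"offset":[0,0,0],"spin":0},{"offset":[0,0,0],"spin":0}]'
python3 - <<'E'
from dark import *
p=shot('wrist'); save(p,'w2.png',scale=1.3)
s=manip.read_state();print(s['eef_pos'],np.degrees(s['eef_rot']),s['wrist_force'])
for t in (40,60,80): print(bar(p,(448,-25),86,60,t))
for n,z in [('cover',58),('basket_lug',30),('cover_grip',86)]:
  print(n,[(round(d['conf'],2),np.round(d['location']).astype(int).tolist()) for d in manip.search_frame(p,n)],axis(p,n,z))
p=shot('scene'); save(p,'scene1.png',scale=1.4)
for n in ['gauge_a_mid','gauge_b_mid','case_lid']: print(n,[(round(d['conf'],2),np.round(d['location']).astype(int).tolist()) for d in manip.search_frame(p,n)])
E
```

```text
clock: 4.33
eef_pos: [460.7, -28.6, 244.3]
eef_rot: [-3.141, 0.0, -0.101]
wrist_force: [1.2, -0.5, 0.3]
finger_gap: 93.9
clock: 5.0
eef_pos: [460.7, -29.0, 244.5]
eef_rot: [-3.141, -0.0, -0.101]
wrist_force: [-0.0, -0.0, -0.3]
finger_gap: 94.0
[460.68443348 -28.8837782  244.46837599] [-1.79978886e+02 -3.82432660e-03 -5.79153549e+00] [ 0.71580492 -0.26662795  0.19314149]
(array([417. , -19.9]), array([18.4, 16.4]), 0.3)
(array([451.5, -23.1]), array([87.9, 17.1]), -5.7)
(array([450.5, -32.6]), array([87.9, 46.5]), -6.5)
cover [(0.64, [453, -28, 55])] [(0.63, array([450.6, -23.7]), array([196.5, 195.9]), -67.3)]
basket_lug [] []
cover_grip [(0.89, [457, -26, 57]), (0.51, [709, 263, 12])] [(0.64, array([456.4, -24.7]), array([179.7, 179.5]), -5.8)]
gauge_a_mid []
gauge_b_mid [(0.43, [388, 45, 6])]
case_lid []
```

View pics/w2.png

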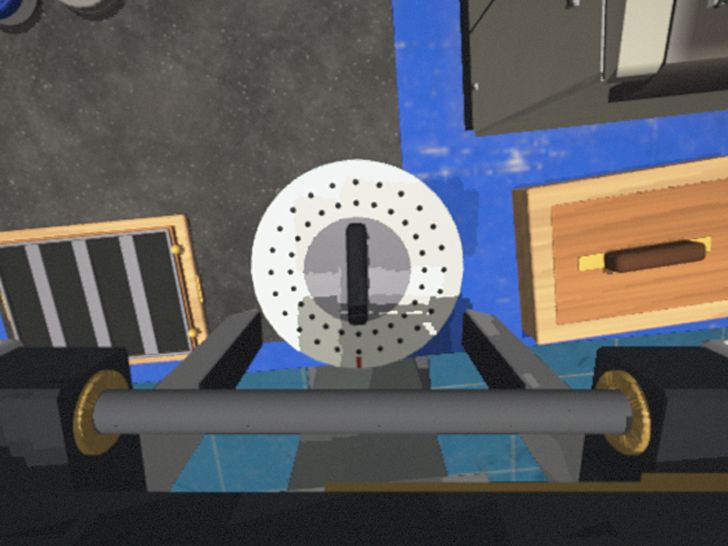

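View pics/scene1.png

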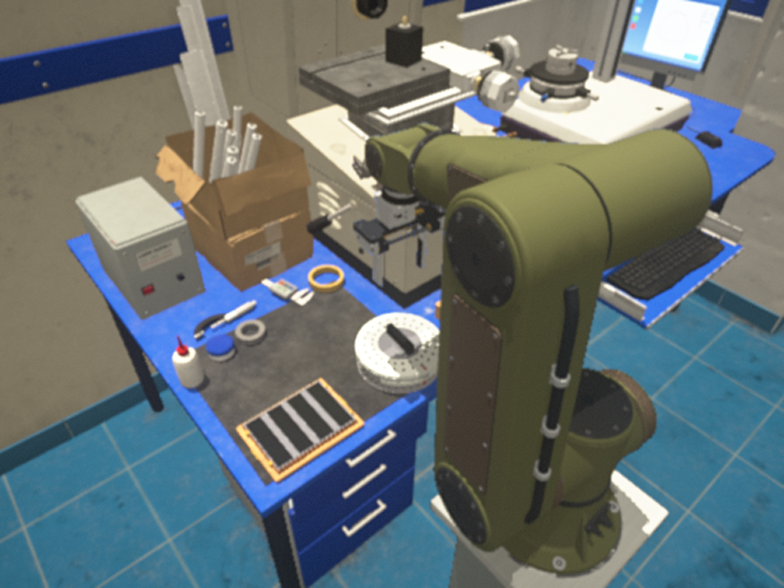

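```bash
python3 -m crank '[{"offset":[-0.005,0.003,-0.03],"spin":0},{"offset":[-0.01,0.0055,-0.06],"spin":0},{"offset":[-0.01,0.0055,-0.09],"spin":0},{"offset":[-0.01,0.0055,-0.12],"spin":0},{"offset":[-0.01,0.0055,-0.15],"spin":0},{"offset":[-0.01,0.0055,-0.17],"spin":0},{"offset":[-0.01,0.0055,-0.181],"spin":0},{"offset":[-0.01,0.0055,-0.182],"spin":0}]' 0.6
python3 -m crank '[{"offset":[0,0,0],"spin":0},{"offset":[0,0,0],"spin":0},{"offset":[0,0,0],"spin":0},{"offset":[0,0,0],"spin":0},{"offset":[0,0,0],"spin":0},{"offset":[0,0,0],"spin":0},{"offset":[0,0,0],"spin":0},{"offset":[0,0,0],"spin":0}]' 0 50
```

```text
clock: 6.22
eef_pos: [449.5, -22.9, 60.3]
eef_rot: [-3.141, 0.004, -0.1]
wrist_force: [-0.3, 0.0, -0.3]
finger_gap: 56.4
clock: 6.88
eef_pos: [449.8, -23.0, 60.6]
eef_rot: [-3.141, 0.003, -0.1]
wrist_force: [-0.5, -0.3, 3.9]
finger_gap: 17.7
```

```bash
python3 -m crank '[{"offset":[0,0,-0.001],"spin":0},{"offset":[0,0,-0.002],"spin":0},{"offset":[0,0,-0.003],"spin":0},{"offset":[0,0,-0.004],"spin":0},{"offset":[0,0,-0.005],"spin":0},{"offset":[0,0,-0.006],"spin":0},{"offset":[0,0,-0.006],"spin":0},{"offset":[0,0,-0.006],"spin":0}]'
```

```text
clock: 7.55
eef_pos: [449.8, -23.0, 54.9]
eef_rot: [-3.141, 0.003, -0.1]
wrist_force: [-5.0, 0.5, 11.2]
finger_gap: 17.4
```

```bash
python3 -m crank '[{"offset":[0,0,-0.0005],"spin":5},{"offset":[0,0,-0.0005],"spin":10},{"offset":[0,0,-0.0005],"spin":15},{"offset":[0,0,-0.0005],"spin":20},{"offset":[0,0,-0.0005],"spin":25},{"offset":[0,0,-0.0005],"spin":30},{"offset":[0,0,-0.0005],"spin":35},{"offset":[0,0,-0.0005],"spin":40}]'
python3 -c "
from h import *
s=manip.read_state();print(s['moment'],np.degrees(s['eef_rot']))"
```

```text
clock: 8.22
eef_pos: [450.7, -23.1, 55.2]
eef_rot: [3.141, 0.001, 0.601]
wrist_force: [0.2, 0.9, 10.5]
finger_gap: 17.6
[ 0.02984258  0.17993728 -0.5274945 ] [1.79950134e+02 8.20816565e-02 3.44437522e+01]
```

```bash
python3 -m crank '[{"offset":[0,0,-0.0005],"spin":6},{"offset":[0,0,-0.0005],"spin":12},{"offset":[0,0,-0.0005],"spin":18},{"offset":[0,0,-0.0005],"spin":24},{"offset":[0,0,-0.0005],"spin":30},{"offset":[0,0,-0.0005],"spin":36},{"offset":[0,0,-0.0005],"spin":42},{"offset":[0,0,-0.0005],"spin":48}]'
python3 - <<'E'
from h import *
s=manip.read_state();print(s['moment'],np.degrees(s['eef_rot']))
p=shot('wrist');save(p,'w3.png'); p=shot('scene'); save(p,'s3.png',(230,190,350,300),5)
E
```

```text
clock: 8.88
eef_pos: [451.4, -23.1, 55.3]
eef_rot: [3.139, 0.001, 1.443]
wrist_force: [-1.0, -0.1, 10.7]
finger_gap: 17.8
[-0.13979622  0.19859591 -0.54737608] [1.79847755e+02 6.59858892e-02 8.26834703e+01]
```

View pics/w3.png

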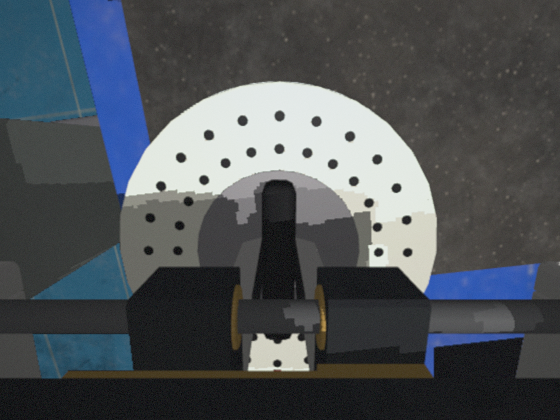

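```bash
python3 -m crank '[{"offset":[0,0,0.004],"spin":0},{"offset":[0,0,0.008],"spin":0},{"offset":[0,0,0.014],"spin":0},{"offset":[0,0,0.022],"spin":0},{"offset":[0,0,0.032],"spin":0},{"offset":[0,0,0.045],"spin":0},{"offset":[0,0,0.06],"spin":0},{"offset":[0,0,0.075],"spin":0}]'
python3 - <<'E'
from h import *
s=manip.read_state();print(s['eef_pos'],s['wrist_force'])
p=manip.camera('top'); p['c2w']=np.linalg.inv(np.array(p['extrinsics']))
for n,q in dict(matTL=(188,190),matTR=(378,190),ring=(262,208),tanbot=(368,210),calip=(332,206),casTR=(280,303),casBR=(280,372),bask=(353,333)).items(): print(n,px2w(p,[[q[0]/1.4,q[1]/1.4]],0).round()[0])
p=shot('wrist');save(p,'w4.png')
for n in ['gauge_a_mid','gauge_b_mid','basket','basket_lug']: print(n,[(round(d['conf'],2),np.round(d['location']).astype(int).tolist()) for d in manip.search_frame(p,n)])
E
```

```text
clock: 9.65
eef_pos: [451.3, -23.1, 131.5]
eef_rot: [3.139, 0.001, 1.443]
wrist_force: [-0.1, 0.4, -2.1]
finger_gap: 17.9
[451.25549886 -23.0884279  131.52153919] [-0.09004636  0.44237414 -2.0547266 ]
matTL [782. 371.   0.]
matTR [787. -77.   0.]
ring [740. 196.   0.]
tanbot [738. -54.   0.]
calip [747.  32.   0.]
casTR [516. 150.   0.]
casBR [357. 146.  -0.]
bask [448. -21.   0.]
gauge_a_mid []
gauge_b_mid []
basket []
basket_lug []
```

```bash
python3 -m crank '[{"offset":[0.015,0.008,0],"spin":0},{"offset":[0.04,0.022,0],"spin":0},{"offset":[0.07,0.04,0],"spin":0},{"offset":[0.1,0.056,0],"spin":0},{"offset":[0.13,0.072,0],"spin":0},{"offset":[0.155,0.087,0],"spin":0},{"offset":[0.175,0.098,0],"spin":0},{"offset":[0.184,0.103,0],"spin":0}]'
python3 -m crank '[{"offset":[0,0,-0.02],"spin":0},{"offset":[0,0,-0.04],"spin":0},{"offset":[0,0,-0.06],"spin":0},{"offset":[0,0,-0.075],"spin":0},{"offset":[0,0,-0.085],"spin":0},{"offset":[0,0,-0.091],"spin":0},{"offset":[0,0,-0.095],"spin":0},{"offset":[0,0,-0.095],"spin":0}]'
```

```text
clock: 10.62
eef_pos: [636.2, 81.4, 127.6]
eef_rot: [-3.141, 0.001, 1.444]
wrist_force: [-1.0, 0.5, -2.2]
finger_gap: 17.3
clock: 11.28
eef_pos: [636.4, 81.4, 33.1]
eef_rot: [-3.142, 0.001, 1.444]
wrist_force: [0.4, 0.4, -1.7]
finger_gap: 17.6
```

Nearly down; lower a little until contact, then release and lift.

```bash
python3 -m crank '[{"offset":[0,0,-0.0005],"spin":0},{"offset":[0,0,-0.001],"spin":0},{"offset":[0,0,-0.0015],"spin":0},{"offset":[0,0,-0.002],"spin":0},{"offset":[0,0,-0.002],"spin":0},{"offset":[0,0,-0.002],"spin":0},{"offset":[0,0,-0.002],"spin":0},{"offset":[0,0,-0.002],"spin":0}]'
```

```text
clock: 11.95
eef_pos: [636.9, 81.5, 32.6]
eef_rot: [3.14, 0.001, 1.444]
wrist_force: [-2.6, 0.4, 10.4]
finger_gap: 17.6
```

```bash
python3 -m crank '[{"offset":[0,0,0],"spin":0},{"offset":[0,0,0],"spin":0},{"offset":[0,0,0.0],"spin":0},{"offset":[0,0,0.02],"spin":0},{"offset":[0,0,0.05],"spin":0},{"offset":[0,0,0.085],"spin":0},{"offset":[0,0,0.12],"spin":0},{"offset":[0,0,0.155],"spin":0}]' 0.6
python3 -m crank '[{"offset":[-0.02,-0.012,0.02],"spin":-5},{"offset":[-0.04,-0.025,0.04],"spin":-11},{"offset":[-0.065,-0.04,0.06],"spin":-17},{"offset":[-0.09,-0.05,0.08],"spin":-23},{"offset":[-0.11,-0.065,0.095],"spin":-29},{"offset":[-0.13,-0.08,0.1],"spin":-35},{"offset":[-0.15,-0.09,0.1],"spin":-41},{"offset":[-0.17,-0.105,0.1],"spin":-47}]' 
python3 -m crank '[{"offset":[0,0,0],"spin":-6},{"offset":[0,0,0],"spin":-12},{"offset":[0,0,0],"spin":-18},{"offset":[0,0,0],"spin":-24},{"offset":[0,0,0],"spin":-30},{"offset":[0,0,0],"spin":-36},{"offset":[0,0,0],"spin":-41.5},{"offset":[0,0,0],"spin":-41.5}]'
cat > look.py <<'E'
from dark import *
import sys
p=shot('wrist'); save(p,sys.argv[1],scale=1.3)
s=manip.read_state();print(np.round(s['eef_pos'],1),np.degrees(s['eef_rot']).round(1),s['wrist_force'].round(1) if hasattr(s['wrist_force'],'round') else s['wrist_force'],s['clock'])
for a in sys.argv[2:]:
  n,z=a.split(':')
  print(n,[(round(d['conf'],2),np.round(d['location']).astype(int).tolist()) for d in manip.search_frame(p,n)],axis(p,n,float(z)))
E
python3 look.py w5.png gauge_a_mid:19 gauge_b_mid:16 gauge_c_mid:16 gauge_d_mid:19 basket_lug:40 case:22 case_lid:46
```

```text
clock: 12.62
eef_pos: [636.6, 81.4, 189.2]
eef_rot: [3.14, 0.001, 1.444]
wrist_force: [0.3, 0.2, 0.4]
finger_gap: 56.4
clock: 13.28
eef_pos: [465.7, -23.8, 289.6]
eef_rot: [3.14, 0.0, 0.619]
wrist_force: [0.7, 0.0, -0.5]
finger_gap: 56.3
clock: 13.95
eef_pos: [465.7, -23.8, 289.6]
eef_rot: [3.14, 0.0, -0.11]
wrist_force: [-0.4, 0.3, -0.7]
finger_gap: 56.4
[465.7 -23.8 289.6] [179.9   0.   -6. ] [-0.5  0.6  0.4] 14.0
gauge_a_mid [(0.63, [447, -22, 30])] [(0.56, array([447.3, -23.2]), array([121.2,  25.5]), -5.7), (0.28, array([451.9,  22.9]), array([116.8,  19.6]), -5.8)]
gauge_b_mid [(0.79, [453, 23, 26])] [(0.83, array([451.3,  23.1]), array([117.5,  22.7]), -6.1), (0.18, array([723.3, 274.2]), array([74.9, 42. ]), 83.6)]
gauge_c_mid [(0.62, [449, -68, 23])] [(0.92, array([445.3, -71.3]), array([117.2,  19.6]), -5.3)]
gauge_d_mid [] [(0.29, array([717.3, 192. ]), array([74.7, 33.4]), 83.6)]
basket_lug [(0.93, [447, -26, 10])] [(0.8, array([448.4, -22.6]), array([188. , 187.8]), 40.1)]
case [(0.78, [443, 242, 20]), (0.2, [454, -21, 12])] [(0.79, array([442.2, 245.2]), array([210.3, 154.3]), 89.6)]
case_lid [(0.63, [440, -287, 47])] [(0.91, array([ 438. , -286.2]), array([221.1, 157.1]), -86.7)]
```

View pics/w5.png

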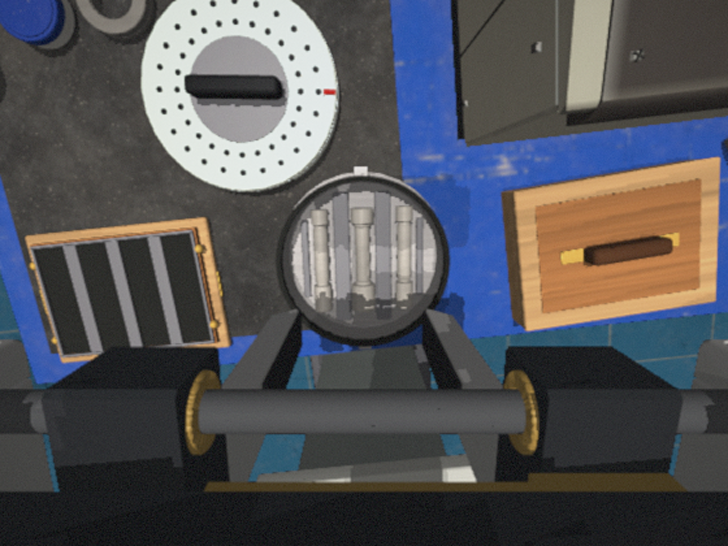

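```bash
python3 -m crank '[{"offset":[0,0.02,0],"spin":1},{"offset":[0,0.06,0],"spin":2},{"offset":[0,0.1,0],"spin":3},{"offset":[0,0.14,0],"spin":4},{"offset":[0,0.18,0],"spin":5},{"offset":[-0.005,0.22,0],"spin":6},{"offset":[-0.01,0.25,0],"spin":6},{"offset":[-0.01,0.27,0],"spin":6}]' 
python3 look.py w6.png case:22 case_catch:28 gauge_a_mid:19 gauge_b_mid:16 gauge_c_mid:16
python3 - <<'E'
from dark import *
p=shot('wrist')
# grey/black channel pattern: dark floor blobs at z=18
g=p['pixels'].max(2)
for t in (50,70):
  m=(g<t).astype(np.uint8); m=cv2.morphologyEx(m,cv2.MORPH_OPEN,np.ones((3,3)))
  n,l,st,ce=cv2.connectedComponentsWithStats(m)
  for i in range(1,n):
    if st[i,4]<800: continue
    v,u=np.nonzero(l==i); W=px2w(p,np.c_[u,v],18)[:,:2].astype(np.float32)
    c,sz,a=cv2.minAreaRect(W); print(t,np.round(c,1),np.round(sz,1),round(a,1))
E
```

```text
clock: 15.37
eef_pos: [454.6, 249.0, 289.5]
eef_rot: [3.14, 0.0, 0.002]
wrist_force: [0.2, -0.5, -0.9]
finger_gap: 56.5
[454.8 250.7 289.3] [1.799e+02 0.000e+00 1.000e-01] [0.8 1.9 0.2] 15.4167
case [(0.77, [443, 254, 20])] [(0.7, array([440.9, 253.3]), array([205.9, 153.8]), 89.8)]
case_catch [(0.75, [449, 255, 16])] [(0.72, array([441.8, 253.2]), array([203.3, 151.1]), 89.5)]
gauge_a_mid [(0.8, [444, -21, 30])] [(0.64, array([447.4, -23.2]), array([117.4,  29.6]), -3.9)]
gauge_b_mid [(0.61, [452, 25, 22])] [(0.62, array([452. ,  23.9]), array([116.7,  21.8]), -4.8)]
gauge_c_mid [(0.61, [452, -64, 22])] [(0.82, array([445.3, -69.6]), array([117.8,  24.1]), -4.9)]
50 [643.3  71.3] [99.1 23.6] 82.8
50 [438.2 -95.6] [ 92.5 191.9] 83.0
50 [447.7 230.3] [ 31.5 103.9] 89.4
50 [343.  165.7] [148.6  41.9] 17.2
50 [189.7 243.3] [985.1 286.2] 89.8
50 [239.  -37.1] [222.4 186. ] 89.8
70 [643.4  71.3] [99.9 24.6] 82.7
70 [443.4 -42. ] [194.7 202.2] 3.0
70 [385.3 246.8] [388.2 231.2] 89.8
70 [437.4 278.6] [ 32.6 127.6] 89.4
70 [437.2 229.4] [ 33.3 127.4] 89.8
70 [429.  116.9] [110.5  70.4] 1.4
70 [190.4 243.3] [985.1 287.8] 89.8
70 [237.9 -69.2] [289.5 188. ] 89.8
```

View pics/w6.png

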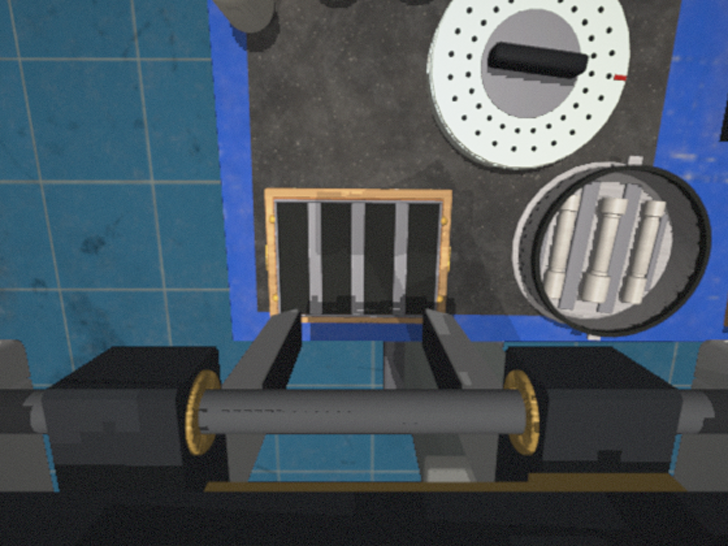

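```bash
python3 -m crank '[{"offset":[0,-0.02,0],"spin":-1},{"offset":[0,-0.05,0],"spin":-2},{"offset":[0,-0.085,-0.01],"spin":-3},{"offset":[0,-0.12,-0.03],"spin":-4},{"offset":[0,-0.155,-0.06],"spin":-5},{"offset":[-0.001,-0.19,-0.09],"spin":-5.7},{"offset":[-0.002,-0.215,-0.11],"spin":-5.7},{"offset":[-0.002,-0.227,-0.12],"spin":-5.7}]' 0.38
python3 -m crank '[{"offset":[0,0,-0.03],"spin":0},{"offset":[0,0,-0.06],"spin":0},{"offset":[0,0,-0.09],"spin":0},{"offset":[0,0,-0.11],"spin":0},{"offset":[0,0,-0.12],"spin":0},{"offset":[0,0,-0.12],"spin":0},{"offset":[0,0,-0.12],"spin":0},{"offset":[0,0,-0.12],"spin":0}]'
python3 look.py w7.png gauge_b_mid:16
```

```text
clock: 16.63
eef_pos: [452.2, 15.8, 166.7]
eef_rot: [3.139, 0.004, -0.103]
wrist_force: [0.4, 1.5, -0.2]
finger_gap: 35.7
clock: 17.3
eef_pos: [453.0, 15.8, 48.1]
eef_rot: [3.139, 0.002, -0.103]
wrist_force: [-1.5, -0.3, 0.4]
finger_gap: 35.8
[453.   15.7  48.1] [ 1.799e+02  1.000e-01 -5.900e+00] [ 0.3  0.6 -0.6] 17.35
gauge_b_mid [(0.69, [464, 22, 22]), (0.15, [450, -192, -2])] [(0.58, array([458.3,  23.2]), array([104.3,  19.8]), -5.3)]
```

View pics/w7.png

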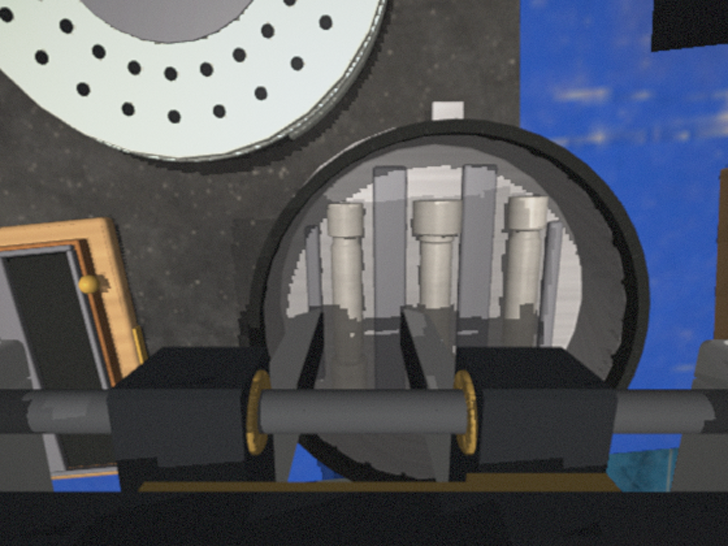

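```bash
python3 -m crank '[{"offset":[0,0.003,0],"spin":0},{"offset":[0,0.006,0],"spin":0},{"offset":[-0.0005,0.0077,0],"spin":0},{"offset":[-0.0005,0.0077,-0.01],"spin":0},{"offset":[-0.0005,0.0077,-0.02],"spin":0},{"offset":[-0.0005,0.0077,-0.03],"spin":0},{"offset":[-0.0005,0.0077,-0.034],"spin":0},{"offset":[-0.0005,0.0077,-0.034],"spin":0}]'
python3 -m crank '[{"offset":[0,0,0],"spin":0},{"offset":[0,0,0],"spin":0},{"offset":[0,0,0],"spin":0},{"offset":[0,0,0],"spin":0},{"offset":[0,0,0],"spin":0},{"offset":[0,0,0],"spin":0},{"offset":[0,0,0],"spin":0},{"offset":[0,0,0],"spin":0}]' 0 30
```

```text
clock: 18.12
eef_pos: [451.7, 23.4, 12.7]
eef_rot: [3.139, 0.004, -0.103]
wrist_force: [-0.0, -0.1, 0.3]
finger_gap: 35.7
clock: 18.78
eef_pos: [451.6, 23.4, 12.6]
eef_rot: [3.139, 0.004, -0.103]
wrist_force: [-0.1, -0.5, -1.8]
finger_gap: 19.8
```

```bash
python3 -m crank '[{"offset":[0,0,0.005],"spin":0},{"offset":[0,0,0.015],"spin":0},{"offset":[0,0,0.03],"spin":0},{"offset":[0,0,0.05],"spin":0},{"offset":[0,0,0.07],"spin":0},{"offset":[0,0,0.085],"spin":0},{"offset":[0,0,0.095],"spin":0},{"offset":[0,0,0.1],"spin":0}]'
python3 -m crank '[{"offset":[-0.001,0.015,0],"spin":0.5},{"offset":[-0.003,0.04,0],"spin":1},{"offset":[-0.005,0.07,0],"spin":2},{"offset":[-0.006,0.1,0],"spin":3},{"offset":[-0.008,0.13,0],"spin":4},{"offset":[-0.01,0.155,0],"spin":5},{"offset":[-0.012,0.17,0],"spin":5.5},{"offset":[-0.014,0.18,0],"spin":5.5}]'
python3 -m crank '[{"offset":[0,0.015,0],"spin":0},{"offset":[0,0.04,0],"spin":0},{"offset":[0,0.065,0],"spin":0},{"offset":[0,0.09,0],"spin":0},{"offset":[0,0.11,0],"spin":0},{"offset":[0,0.12,0],"spin":0},{"offset":[0,0.122,0],"spin":0},{"offset":[0,0.122,0],"spin":0}]'
python3 look.py w8.png gauge_b_mid:40 case:22
python3 look.py w8.png gauge_b_mid:100
```

```text
clock: 19.45
eef_pos: [452.1, 23.4, 114.4]
eef_rot: [3.139, 0.002, -0.103]
wrist_force: [-0.1, 0.5, -1.7]
finger_gap: 19.6
clock: 20.12
eef_pos: [437.5, 204.8, 114.0]
eef_rot: [3.139, 0.002, -0.005]
wrist_force: [-0.4, -1.1, -2.1]
finger_gap: 19.7
clock: 20.78
eef_pos: [437.4, 326.4, 113.7]
eef_rot: [3.138, 0.003, -0.005]
wrist_force: [-0.2, 0.2, -1.7]
finger_gap: 19.6
[437.5 326.  113.8] [179.8   0.2  -0.3] [-0.8  0.5 -2.1] 20.8333
gauge_b_mid [(0.78, [455, 325, 124])] []
case [(0.71, [456, 238, 21])] [(0.95, array([441.6, 257.2]), array([202.2, 149.9]), 89.5)]
[437.7 326.2 114.1] [ 1.798e+02  1.000e-01 -4.000e-01] [-0.2 -0.2 -1.7] 21.0833
gauge_b_mid [(0.61, [454, 326, 126])] [(0.74, array([429., 326.]), array([134.7,  21.2]), -0.4)]
```

View pics/w8.png

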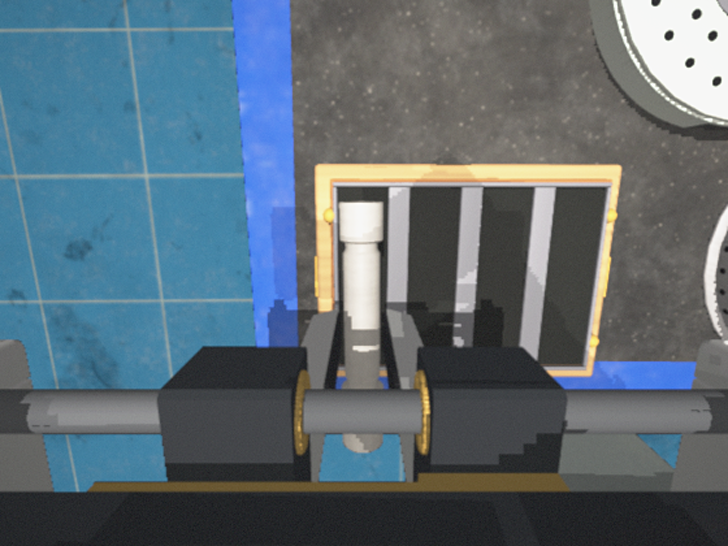

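Run:
```python
from dark import *
p=shot('wrist')
s=manip.read_state(); print(s['eef_pos'])
print('gauge far end', px2w(p,[[362/1.3,203/1.3]],124).round(1), 'near end',px2w(p,[[362/1.3,452/1.3]],117).round(1))
for n,q,z in [('blockTL',(335,184),22),('blockTR',(610,184),22),('BR',(586,370),22),('r1',(399,187),22),('r2',(470,187),22),('r3',(543,187),22),('r2b',(456,345),22),('r3b',(531,345),22),('catchL',(330,215),18),('catchR',(612,215),18),('plTL',(316,166),10),('plTR',(622,166),10)]: print(n,px2w(p,[[q[0]/1.3,q[1]/1.3]],z).round(1)[0])
```

```text
[437.66440199 326.55409942 114.11543166]
gauge far end [[496.1 326.4 124. ]] near end [[373.6 327.2 117. ]]
blockTL [503.8 343.6  22. ]
blockTR [502.5 163.6  22. ]
BR [370.4 163.4  22. ]
r1 [501.6 301.8  22. ]
r2 [501.3 255.2  22. ]
r3 [500.9 207.4  22. ]
r2b [390.7 259.2  22. ]
r3b [390.2 205.3  22. ]
catchL [483.5 347.7  18. ]
catchR [482.1 157.1  18. ]
plTL [515.8 357.   10. ]
plTR [514.3 149.9  10. ]
```

```bash
python3 -m crank '[{"offset":[0,-0.0005,-0.015],"spin":0},{"offset":[0,-0.0005,-0.035],"spin":0},{"offset":[0,-0.0005,-0.055],"spin":0},{"offset":[0,-0.0005,-0.07],"spin":0},{"offset":[0,-0.0005,-0.08],"spin":0},{"offset":[0,-0.0005,-0.085],"spin":0},{"offset":[0,-0.0005,-0.088],"spin":0},{"offset":[0,-0.0005,-0.0885],"spin":0}]'
```

```text
clock: 21.9
eef_pos: [437.8, 326.1, 25.7]
eef_rot: [3.139, 0.002, -0.006]
wrist_force: [-0.5, 0.1, -1.0]
finger_gap: 19.7
```

```bash
python3 -m crank '[{"offset":[0,0,-0.0005],"spin":0},{"offset":[0,0,-0.001],"spin":0},{"offset":[0,0,-0.001],"spin":0},{"offset":[0,0,-0.001],"spin":0},{"offset":[0,0,-0.001],"spin":0},{"offset":[0,0,-0.001],"spin":0},{"offset":[0,0,-0.001],"spin":0},{"offset":[0,0,-0.001],"spin":0}]'
python3 -m crank '[{"offset":[0,0,0],"spin":0},{"offset":[0,0,0],"spin":0},{"offset":[0,0,0],"spin":0},{"offset":[0,0,0.01],"spin":0},{"offset":[0,0,0.03],"spin":0},{"offset":[0,0,0.05],"spin":0},{"offset":[0,0,0.07],"spin":0},{"offset":[0,0,0.09],"spin":0}]' 0.42
python3 look.py w9.png gauge_b_mid:28
```

```text
clock: 22.57
eef_pos: [437.8, 326.1, 24.8]
eef_rot: [3.139, 0.002, -0.006]
wrist_force: [0.6, -0.8, -2.0]
finger_gap: 19.8
clock: 23.23
eef_pos: [437.8, 326.1, 116.6]
eef_rot: [3.139, 0.002, -0.006]
wrist_force: [-0.3, -0.6, 0.0]
finger_gap: 39.4
[439.2 327.  120.6] [-180.    -0.2   -0.3] [0.6 0.7 5.4] 23.2833
gauge_b_mid [(0.96, [442, 326, 35])] [(0.71, array([437.6, 326.1]), array([118.8,  19.7]), 0.6)]
```

```bash
python3 -m crank '[{"offset":[0.001,-0.015,0],"spin":-0.5},{"offset":[0.003,-0.04,0],"spin":-1},{"offset":[0.005,-0.075,0],"spin":-2},{"offset":[0.006,-0.11,0],"spin":-3},{"offset":[0.008,-0.14,0],"spin":-4},{"offset":[0.009,-0.17,0],"spin":-5},{"offset":[0.0105,-0.19,0],"spin":-5.4},{"offset":[0.0105,-0.2,0],"spin":-5.4}]' 0.45
python3 -m crank '[{"offset":[0,-0.015,0],"spin":0},{"offset":[0,-0.04,0],"spin":0},{"offset":[0,-0.07,0],"spin":0},{"offset":[0,-0.1,0],"spin":0},{"offset":[0,-0.125,0],"spin":0},{"offset":[0,-0.14,0],"spin":0},{"offset":[0,-0.147,0],"spin":0},{"offset":[0,-0.147,0],"spin":0}]'
python3 -m crank '[{"offset":[0,0,0],"spin":0},{"offset":[0,0,-0.015],"spin":0},{"offset":[0,0,-0.03],"spin":0},{"offset":[0,0,-0.045],"spin":0},{"offset":[0,0,-0.055],"spin":0},{"offset":[0,0,-0.06],"spin":0},{"offset":[0,0,-0.06],"spin":0},{"offset":[0,0,-0.06],"spin":0}]'
python3 look.py w10.png gauge_a_mid:19 gauge_c_mid:16
```

```text
clock: 24.05
eef_pos: [448.3, 123.8, 115.7]
eef_rot: [3.14, 0.001, -0.103]
wrist_force: [0.5, 0.3, -0.1]
finger_gap: 42.1
clock: 24.72
eef_pos: [448.0, -23.9, 115.3]
eef_rot: [3.14, 0.002, -0.104]
wrist_force: [0.2, 0.6, -0.6]
finger_gap: 42.5
clock: 25.38
eef_pos: [448.2, -23.5, 55.5]
eef_rot: [3.14, 0.002, -0.104]
wrist_force: [0.0, -0.5, 0.6]
finger_gap: 42.4
[448.3 -23.7  55.8] [ 1.799e+02  1.000e-01 -6.000e+00] [-0.3 -0.3  1. ] 25.4333
gauge_a_mid [(0.76, [454, -23, 30])] [(0.8, array([452.7, -23.7]), array([109.3,  25.8]), -5.4)]
gauge_c_mid [(0.72, [473, -73, 23])] [(0.83, array([463.1, -72.3]), array([82.7, 18.8]), -3.8)]
```

Descend 41 mm, grip, lift.

```bash
python3 -m crank '[{"offset":[0.0005,0,-0.01],"spin":0},{"offset":[0.001,0,-0.02],"spin":0},{"offset":[0.001,0,-0.03],"spin":0},{"offset":[0.001,0,-0.038],"spin":0},{"offset":[0.001,0,-0.041],"spin":0},{"offset":[0.001,0,-0.041],"spin":0},{"offset":[0.001,0,-0.041],"spin":0},{"offset":[0.001,0,-0.041],"spin":0}]'
python3 -m crank '[{"offset":[0,0,0],"spin":0},{"offset":[0,0,0],"spin":0},{"offset":[0,0,0],"spin":0},{"offset":[0,0,0],"spin":0},{"offset":[0,0,0],"spin":0},{"offset":[0,0,0],"spin":0},{"offset":[0,0,0],"spin":0},{"offset":[0,0,0],"spin":0}]' 0 35
python3 -m crank '[{"offset":[0,0,0.005],"spin":0},{"offset":[0,0,0.015],"spin":0},{"offset":[0,0,0.03],"spin":0},{"offset":[0,0,0.05],"spin":0},{"offset":[0,0,0.07],"spin":0},{"offset":[0,0,0.085],"spin":0},{"offset":[0,0,0.095],"spin":0},{"offset":[0,0,0.1],"spin":0}]'
```

```text
clock: 26.3
eef_pos: [449.5, -23.9, 15.0]
eef_rot: [3.14, 0.0, -0.104]
wrist_force: [-0.2, -0.1, 0.5]
finger_gap: 42.3
clock: 26.97
eef_pos: [449.7, -23.9, 15.3]
eef_rot: [3.14, -0.0, -0.104]
wrist_force: [-1.1, 0.1, 6.6]
finger_gap: 25.6
clock: 27.63
eef_pos: [450.0, -24.0, 116.9]
eef_rot: [3.14, -0.002, -0.104]
wrist_force: [0.4, -0.6, -2.0]
finger_gap: 25.8
```

```bash
python3 -m crank '[{"offset":[-0.001,0.015,0],"spin":0.5},{"offset":[-0.003,0.04,0],"spin":1},{"offset":[-0.005,0.07,0],"spin":2},{"offset":[-0.006,0.1,0],"spin":3},{"offset":[-0.008,0.13,0],"spin":4},{"offset":[-0.01,0.155,0],"spin":5},{"offset":[-0.012,0.17,0],"spin":5.5},{"offset":[-0.0125,0.18,0],"spin":5.5}]'
python3 -m crank '[{"offset":[0,0.015,0],"spin":0},{"offset":[0,0.04,0],"spin":0},{"offset":[0,0.065,0],"spin":0},{"offset":[0,0.09,0],"spin":0},{"offset":[0,0.11,0],"spin":0},{"offset":[0,0.12,0],"spin":0},{"offset":[0,0.121,0],"spin":0},{"offset":[0,0.121,0],"spin":0}]'
python3 look.py w11.png gauge_a_mid:110
```

```text
clock: 28.3
eef_pos: [436.8, 157.5, 116.4]
eef_rot: [3.14, -0.001, -0.006]
wrist_force: [0.5, -0.4, -2.7]
finger_gap: 25.8
clock: 28.97
eef_pos: [436.7, 277.9, 116.0]
eef_rot: [3.139, -0.0, -0.006]
wrist_force: [-0.7, -0.4, -1.9]
finger_gap: 25.6
[436.8 277.5 116.1] [179.9  -0.   -0.4] [ 0.3 -0.1 -2.5] 29.0167
gauge_a_mid [(0.76, [450, 278, 129])] [(0.66, array([427.9, 278.7]), array([131.8,  27. ]), 0.5)]
```

```bash
python3 -m crank '[{"offset":[0.0005,0.0005,-0.015],"spin":0},{"offset":[0.0005,0.0005,-0.035],"spin":0},{"offset":[0.0005,0.0005,-0.055],"spin":0},{"offset":[0.0005,0.0005,-0.07],"spin":0},{"offset":[0.0005,0.0005,-0.08],"spin":0},{"offset":[0.0005,0.0005,-0.085],"spin":0},{"offset":[0.0005,0.0005,-0.087],"spin":0},{"offset":[0.0005,0.0005,-0.0875],"spin":0}]'
python3 -m crank '[{"offset":[0,0,-0.0005],"spin":0},{"offset":[0,0,-0.001],"spin":0},{"offset":[0,0,-0.001],"spin":0},{"offset":[0,0,-0.001],"spin":0},{"offset":[0,0,-0.001],"spin":0},{"offset":[0,0,-0.001],"spin":0},{"offset":[0,0,-0.001],"spin":0},{"offset":[0,0,-0.001],"spin":0}]'
```

```text
clock: 29.78
eef_pos: [437.7, 277.8, 29.2]
eef_rot: [3.14, -0.001, -0.008]
wrist_force: [-0.7, -1.3, -2.1]
finger_gap: 25.7
clock: 30.45
eef_pos: [437.7, 277.8, 28.2]
eef_rot: [3.14, -0.001, -0.008]
wrist_force: [0.3, 0.4, -2.7]
finger_gap: 25.8
```

```bash
python3 -m crank '[{"offset":[0,0,-0.0005],"spin":0},{"offset":[0,0,-0.001],"spin":0},{"offset":[0,0,-0.0012],"spin":0},{"offset":[0,0,-0.0012],"spin":0},{"offset":[0,0,-0.0012],"spin":0},{"offset":[0,0,-0.0012],"spin":0},{"offset":[0,0,-0.0012],"spin":0},{"offset":[0,0,-0.0012],"spin":0}]'
python3 -m crank '[{"offset":[0,0,0],"spin":0},{"offset":[0,0,0],"spin":0},{"offset":[0,0,0],"spin":0},{"offset":[0,0,0.01],"spin":0},{"offset":[0,0,0.03],"spin":0},{"offset":[0,0,0.055],"spin":0},{"offset":[0,0,0.08],"spin":0},{"offset":[0,0,0.09],"spin":0}]' 0.42
python3 -m crank '[{"offset":[0.001,-0.015,0],"spin":-0.5},{"offset":[0.003,-0.04,0],"spin":-1},{"offset":[0.005,-0.075,0],"spin":-2},{"offset":[0.006,-0.11,0],"spin":-3},{"offset":[0.008,-0.14,0],"spin":-4},{"offset":[0.008,-0.17,0],"spin":-5},{"offset":[0.008,-0.19,0],"spin":-5.3},{"offset":[0.008,-0.2,0],"spin":-5.3}]' 0.4
python3 -m crank '[{"offset":[0,-0.015,0],"spin":0},{"offset":[0,-0.04,0],"spin":0},{"offset":[0,-0.07,0],"spin":0},{"offset":[0,-0.1,0],"spin":0},{"offset":[0,-0.125,0],"spin":0},{"offset":[0,-0.14,0],"spin":0},{"offset":[0,-0.146,0],"spin":0},{"offset":[0,-0.146,0],"spin":0}]'
python3 -m crank '[{"offset":[0,0,0],"spin":0},{"offset":[0,0,-0.015],"spin":0},{"offset":[0,0,-0.03],"spin":0},{"offset":[0,0,-0.045],"spin":0},{"offset":[0,0,-0.055],"spin":0},{"offset":[0,0,-0.06],"spin":0},{"offset":[0,0,-0.06],"spin":0},{"offset":[0,0,-0.06],"spin":0}]'
python3 look.py w12.png gauge_c_mid:16
```

```text
clock: 31.12
eef_pos: [437.8, 277.8, 27.3]
eef_rot: [3.14, -0.001, -0.008]
wrist_force: [-2.5, -1.4, 5.1]
finger_gap: 25.4
clock: 31.78
eef_pos: [438.8, 278.4, 121.1]
eef_rot: [-3.141, -0.005, -0.008]
wrist_force: [0.4, 0.9, 1.0]
finger_gap: 39.3
clock: 32.45
eef_pos: [446.7, 76.4, 121.1]
eef_rot: [-3.141, -0.005, -0.102]
wrist_force: [0.1, -0.2, -0.5]
finger_gap: 37.2
clock: 33.12
eef_pos: [446.7, -70.0, 121.0]
eef_rot: [-3.141, -0.005, -0.103]
wrist_force: [-0.2, 0.5, 0.8]
finger_gap: 37.9
clock: 33.78
eef_pos: [447.0, -69.6, 61.4]
eef_rot: [-3.141, -0.005, -0.103]
wrist_force: [0.4, 0.6, 0.6]
finger_gap: 37.4
[447.1 -69.8  61.7] [-180.    -0.3   -5.9] [-0.3  0.4 -0.5] 33.8333
gauge_c_mid [(0.97, [455, -72, 22]), (0.29, [456, 148, 0])] [(0.79, array([448.6, -70.4]), array([112.1,  19.8]), -5.1)]
```

```bash
python3 -m crank '[{"offset":[-0.0005,-0.0005,-0.01],"spin":0},{"offset":[-0.001,-0.0005,-0.02],"spin":0},{"offset":[-0.001,-0.0005,-0.03],"spin":0},{"offset":[-0.001,-0.0005,-0.04],"spin":0},{"offset":[-0.001,-0.0005,-0.046],"spin":0},{"offset":[-0.001,-0.0005,-0.048],"spin":0},{"offset":[-0.001,-0.0005,-0.048],"spin":0},{"offset":[-0.001,-0.0005,-0.048],"spin":0}]'
python3 -m crank '[{"offset":[0,0,0],"spin":0},{"offset":[0,0,0],"spin":0},{"offset":[0,0,0],"spin":0},{"offset":[0,0,0],"spin":0},{"offset":[0,0,0],"spin":0},{"offset":[0,0,0],"spin":0},{"offset":[0,0,0],"spin":0},{"offset":[0,0,0],"spin":0}]' 0 35
python3 -m crank '[{"offset":[0,0,0.005],"spin":0},{"offset":[0,0,0.015],"spin":0},{"offset":[0,0,0.03],"spin":0},{"offset":[0,0,0.05],"spin":0},{"offset":[0,0,0.07],"spin":0},{"offset":[0,0,0.085],"spin":0},{"offset":[0,0,0.095],"spin":0},{"offset":[0,0,0.1],"spin":0}]'
```

```text
clock: 34.6
eef_pos: [446.3, -70.5, 13.8]
eef_rot: [-3.141, -0.006, -0.103]
wrist_force: [0.1, -0.2, 0.6]
finger_gap: 37.7
clock: 35.27
eef_pos: [446.5, -70.5, 14.1]
eef_rot: [-3.141, -0.007, -0.103]
wrist_force: [-0.1, 0.8, 5.3]
finger_gap: 19.6
clock: 35.93
eef_pos: [446.9, -70.6, 115.7]
eef_rot: [3.141, -0.009, -0.103]
wrist_force: [0.2, 0.1, -1.8]
finger_gap: 19.8
```

```bash
python3 -m crank '[{"offset":[-0.001,0.015,0],"spin":0.5},{"offset":[-0.003,0.04,0],"spin":1},{"offset":[-0.005,0.07,0],"spin":2},{"offset":[-0.006,0.1,0],"spin":3},{"offset":[-0.008,0.13,0],"spin":4},{"offset":[-0.0095,0.155,0],"spin":5},{"offset":[-0.0095,0.17,0],"spin":5.5},{"offset":[-0.0095,0.18,0],"spin":5.5}]'
python3 -m crank '[{"offset":[0,0.015,0],"spin":0},{"offset":[0,0.04,0],"spin":0},{"offset":[0,0.065,0],"spin":0},{"offset":[0,0.09,0],"spin":0},{"offset":[0,0.11,0],"spin":0},{"offset":[0,0.119,0],"spin":0},{"offset":[0,0.12,0],"spin":0},{"offset":[0,0.12,0],"spin":0}]'
python3 look.py w13.png gauge_c_mid:110
```

```text
clock: 36.6
eef_pos: [436.8, 110.9, 115.3]
eef_rot: [3.141, -0.008, -0.005]
wrist_force: [-0.5, -0.7, -0.5]
finger_gap: 19.7
clock: 37.27
eef_pos: [436.7, 230.4, 114.9]
eef_rot: [3.141, -0.007, -0.005]
wrist_force: [-0.1, -0.0, -1.8]
finger_gap: 19.6
[436.8 230.  115. ] [180.   -0.4  -0.3] [ 0.9  0.1 -2. ] 37.3167
gauge_c_mid [(0.84, [453, 230, 126])] [(0.73, array([430.8, 230.9]), array([127.5,  20.1]), 0.2)]
```

View pics/w13.png

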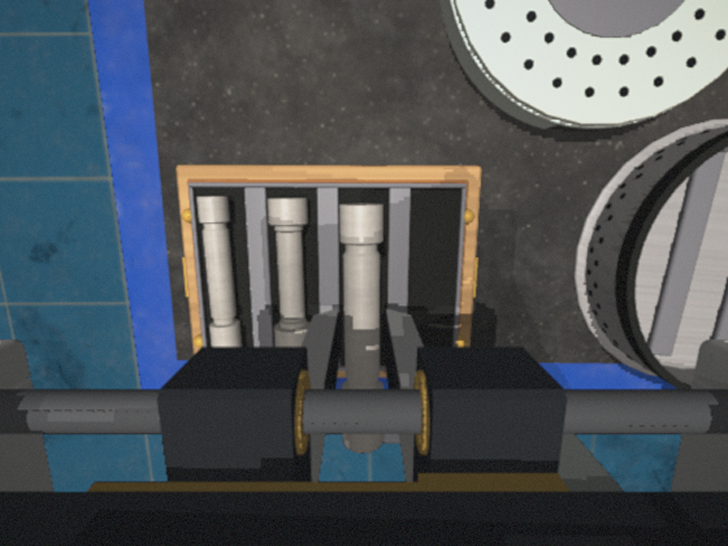

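Both placed gauges (left, cols 215 and 288) lie in their channels; third held (362) over its channel. Viewed 9 so far.

```bash
python3 -m crank '[{"offset":[0.0005,0,-0.015],"spin":0},{"offset":[0.0005,0,-0.035],"spin":0},{"offset":[0.0005,0,-0.055],"spin":0},{"offset":[0.0005,0,-0.07],"spin":0},{"offset":[0.0005,0,-0.08],"spin":0},{"offset":[0.0005,0,-0.085],"spin":0},{"offset":[0.0005,0,-0.087],"spin":0},{"offset":[0.0005,0,-0.0875],"spin":0}]'
python3 -m crank '[{"offset":[0,0,-0.0005],"spin":0},{"offset":[0,0,-0.001],"spin":0},{"offset":[0,0,-0.0015],"spin":0},{"offset":[0,0,-0.0015],"spin":0},{"offset":[0,0,-0.0015],"spin":0},{"offset":[0,0,-0.0015],"spin":0},{"offset":[0,0,-0.0015],"spin":0},{"offset":[0,0,-0.0015],"spin":0}]'
```

```text
clock: 38.08
eef_pos: [437.7, 229.7, 28.0]
eef_rot: [3.141, -0.008, -0.007]
wrist_force: [-0.8, 0.2, -0.9]
finger_gap: 19.2
clock: 38.75
eef_pos: [437.7, 229.7, 26.6]
eef_rot: [3.141, -0.008, -0.007]
wrist_force: [-0.7, -0.4, -1.7]
finger_gap: 19.6
```

```bash
python3 -m crank '[{"offset":[0,0,-0.0005],"spin":0},{"offset":[0,0,-0.0005],"spin":0},{"offset":[0,0,-0.0005],"spin":0},{"offset":[0,0,0.01],"spin":0},{"offset":[0,0,0.03],"spin":0},{"offset":[0,0,0.06],"spin":0},{"offset":[0,0,0.09],"spin":0},{"offset":[0,0,0.12],"spin":0}]' 0.42
python3 -m crank '[{"offset":[0.005,0.005,0.03],"spin":0},{"offset":[0.01,0.01,0.06],"spin":0},{"offset":[0.015,0.02,0.09],"spin":0},{"offset":[0.015,0.02,0.12],"spin":0},{"offset":[0.015,0.02,0.13],"spin":0},{"offset":[0.015,0.02,0.135],"spin":0},{"offset":[0.015,0.02,0.135],"spin":0},{"offset":[0.015,0.02,0.135],"spin":0}]' 
python3 look.py w14.png gauge_a_mid:31 gauge_b_mid:28 case:22 case_lid:46
python3 - <<'E'
from h import *
for c in('top','scene'):
  p=shot(c)
  for n in ['gauge_a_mid','gauge_b_mid','case_lid','cover']: print(c,n,[(round(d['conf'],2),np.round(d['location']).astype(int).tolist()) for d in manip.search_frame(p,n)])
E
```

```text
clock: 39.42
eef_pos: [437.5, 229.6, 148.8]
eef_rot: [3.141, -0.008, -0.007]
wrist_force: [0.9, -0.5, 0.2]
finger_gap: 39.8
clock: 40.08
eef_pos: [452.1, 249.3, 282.7]
eef_rot: [3.141, -0.007, -0.007]
wrist_force: [-0.1, 0.1, -0.3]
finger_gap: 39.3
[452.  249.3 282.4] [179.9  -0.4  -0.4] [-0.2  0.3  0.2] 40.1333
gauge_a_mid [(0.84, [435, 277, 41]), (0.17, [450, -36, 11])] [(0.88, array([436.5, 277.3]), array([119.1,  27.4]), 0.1)]
gauge_b_mid [(0.19, [627, 87, 28])] [(0.96, array([438. , 326.5]), array([116.9,  20. ]), 0.9)]
case [(0.68, [447, 246, 21])] [(0.66, array([440.8, 253.3]), array([206.1, 152.7]), 89.5)]
case_lid [] []
top gauge_a_mid [(0.46, [632, 86, 32])]
top gauge_b_mid []
top case_lid []
top cover [(0.63, [630, 83, 28])]
scene gauge_a_mid [(0.84, [426, 280, 36]), (0.33, [416, 257, 16])]
scene gauge_b_mid [(0.51, [429, 328, 38])]
scene case_lid [(0.77, [488, -221, 42])]
scene cover [(0.71, [619, 98, 30])]
```

View pics/w14.png

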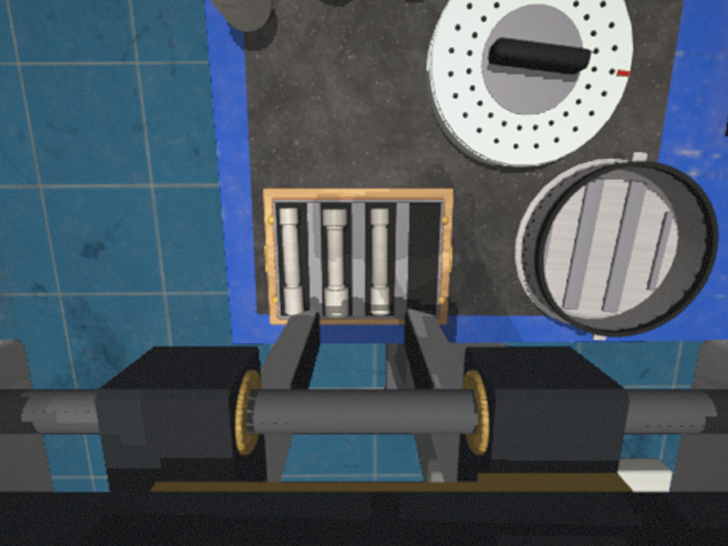

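```bash
python3 -m crank '[{"offset":[-0.003,-0.015,0],"spin":3},{"offset":[-0.006,-0.045,0],"spin":9},{"offset":[-0.01,-0.08,0],"spin":15},{"offset":[-0.015,-0.115,0],"spin":21},{"offset":[-0.018,-0.15,0],"spin":27},{"offset":[-0.02,-0.185,0],"spin":33},{"offset":[-0.02,-0.22,0],"spin":39},{"offset":[-0.02,-0.25,0],"spin":45}]' 0.6
python3 -m crank '[{"offset":[0,-0.03,0],"spin":6},{"offset":[0,-0.06,0],"spin":12},{"offset":[0,-0.095,0],"spin":18},{"offset":[0,-0.13,0],"spin":24},{"offset":[0,-0.165,0],"spin":30},{"offset":[0,-0.2,-0.01],"spin":36},{"offset":[0,-0.23,-0.02],"spin":42},{"offset":[0.005,-0.25,-0.025],"spin":48}]' 
python3 -m crank '[{"offset":[0,-0.005,0],"spin":0},{"offset":[0,-0.01,0],"spin":0},{"offset":[0,-0.01,0],"spin":0},{"offset":[0,-0.01,0],"spin":0},{"offset":[0,-0.01,0],"spin":0},{"offset":[0,-0.01,0],"spin":0},{"offset":[0,-0.01,0],"spin":0},{"offset":[0,-0.01,0],"spin":0}]'
python3 look.py w15.png case_lid:46 lid_grip:72 dial_gauge:20 gauge_a_mid:13
python3 - <<'E'
from dark import *
p=shot('wrist')
for t in (60,70,80): print(bar(p,(438,-290),72,60,t))
E
```

```text
clock: 41.7
eef_pos: [432.0, -2.2, 284.1]
eef_rot: [3.141, -0.009, 0.784]
wrist_force: [0.8, -0.2, 0.5]
finger_gap: 56.4
clock: 42.37
eef_pos: [436.1, -254.7, 258.0]
eef_rot: [-3.141, -0.009, 1.625]
wrist_force: [-0.1, -0.0, 0.1]
finger_gap: 56.4
clock: 43.03
eef_pos: [436.2, -264.2, 258.2]
eef_rot: [3.141, -0.009, 1.625]
wrist_force: [0.0, -0.3, -0.7]
finger_gap: 56.6
[ 436.1 -264.4  258.2] [-180.    -0.5   93.1] [ 0.5 -0.3  0.5] 43.0833
case_lid [(0.89, [474, -268, 44])] []
lid_grip [(0.95, [472, -275, 42])] [(0.72, array([ 478.8, -284.1]), array([193.6, 144.8]), -87.3), (0.62, array([455.3, -90.9]), array([173.8,  81.3]), 3.0)]
dial_gauge [(0.63, [427, -507, 19])] [(0.8, array([ 418. , -510.2]), array([80.6, 62.6]), 3.1)]
gauge_a_mid [] []
(array([ 471.6, -254.5]), array([5.3, 1.6]), 67.7)
(array([ 473.1, -286.1]), array([71.6,  9.2]), 85.6)
(array([ 473.8, -287.3]), array([74.1, 10.4]), 85.9)
```

View pics/w15.png

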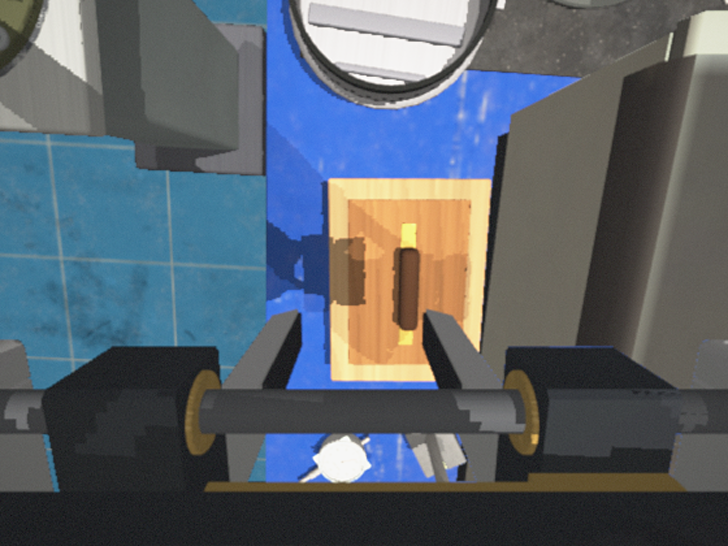

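Run:
```python
from dark import *
p=shot('wrist')
for t in (90,100,110,120,130): print(bar(p,(473,-287),72,46,t))
for q,z in [((329,180),46),((492,180),46),((331,380),46),((399,249),72),((418,249),72),((399,328),72),((418,328),72),((408,224),46),((406,344),46)]: print(q,px2w(p,[[q[0]/1.3,q[1]/1.3]],z)[0].round(1))
for m in manip.masks_of(p,'lid_grip')[:1]:
  v,u=np.nonzero(m['mask']); print(u.min()*1.3,u.max()*1.3,v.min()*1.3,v.max()*1.3)
# top-left lid edges via line fit: light wood/blue boundary on left edge
im=p['pixels'].astype(int); e=[]
for r in range(150,280,5):
  row=im[r]; w=(row[:,0]>150)&(row[:,2]<row[:,0]-30)
  c=np.nonzero(w[230:300])[0]
  if len(c): e.append((230+c[0],r))
W=px2w(p,e,46); k=np.polyfit(W[:,1],W[:,0],1); print('left edge dx/dy',k,'lid x angle deg',-np.degrees(np.arctan(k[0])))
```

```text
(array([ 474.6, -288.5]), array([76.6, 14. ]), 86.2)
(array([ 477.7, -289. ]), array([76.5, 15.5]), -89.9)
(array([ 479.6, -289. ]), array([76.2, 20.4]), -87.2)
(array([ 478.6, -289. ]), array([76.2, 22.6]), -87.0)
(array([ 478.3, -289.1]), array([78.7, 23.7]), -86.8)
(329, 180) [ 401.6 -193.7   46. ]
(492, 180) [ 555.1 -185.6   46. ]
(331, 380) [ 411.  -398.1   46. ]
(399, 249) [ 469.7 -252.    72. ]
(418, 249) [ 487.  -251.1   72. ]
(399, 328) [ 475.3 -327.8   72. ]
(418, 328) [ 493.4 -326.8   72. ]
(408, 224) [ 479.2 -230.9   46. ]
(406, 344) [ 486.7 -353.7   46. ]
328.90000000000003 491.40000000000003 176.8 380.90000000000003
left edge dx/dy [-2.73249342e-02  4.08771662e+02] lid x angle deg 1.5652139241029894
```

```bash
python3 -m crank '[{"offset":[0,0,0],"spin":5},{"offset":[0,0,0],"spin":11},{"offset":[0,0,0],"spin":17},{"offset":[0,0,0],"spin":23},{"offset":[0,0,0],"spin":29},{"offset":[0,0,0],"spin":35},{"offset":[0,0,0],"spin":41},{"offset":[0,0,0],"spin":47}]' 1
python3 -m crank '[{"offset":[0,0,0],"spin":6},{"offset":[0,0,0],"spin":12},{"offset":[0,0,0],"spin":18},{"offset":[0,0,0],"spin":24},{"offset":[0.01,-0.005,0],"spin":30},{"offset":[0.02,-0.015,0],"spin":36},{"offset":[0.026,-0.024,0],"spin":41},{"offset":[0.026,-0.026,0],"spin":43}]'
python3 -m crank '[{"offset":[0,0,-0.01],"spin":0},{"offset":[0,0,-0.03],"spin":0},{"offset":[0,0,-0.05],"spin":0},{"offset":[0,0,-0.07],"spin":0},{"offset":[0,0,-0.08],"spin":0},{"offset":[0,0,-0.08],"spin":0},{"offset":[0,0,-0.08],"spin":0},{"offset":[0,0,-0.08],"spin":0}]'
python3 look.py w16.png lid_grip:72 case_lid:46
python3 - <<'E'
from dark import *
p=shot('wrist')
for t in (90,100,110,120,130): print(bar(p,(481,-289),72,50,t))
E
```

```text
clock: 44.3
eef_pos: [436.1, -264.7, 258.0]
eef_rot: [-3.141, -0.009, 2.45]
wrist_force: [0.4, 0.8, -0.1]
finger_gap: 94.0
clock: 44.97
eef_pos: [462.7, -291.5, 257.6]
eef_rot: [-3.142, -0.009, -3.077]
wrist_force: [0.3, 0.9, 0.1]
finger_gap: 93.8
clock: 45.63
eef_pos: [463.1, -291.8, 178.7]
eef_rot: [-3.14, -0.008, -3.078]
wrist_force: [0.4, 0.3, 0.4]
finger_gap: 94.2
[ 463.1 -291.8  178.8] [-179.9   -0.5 -176.3] [0.3 0.9 0. ] 45.6833
lid_grip [(0.84, [471, -292, 44])] [(0.71, array([ 474.9, -292.1]), array([190.8, 142.3]), -87.2)]
case_lid [(0.76, [472, -288, 46])] [(0.66, array([ 481.4, -291.8]), array([206.3, 153.4]), -87.2)]
(array([ 472. , -293.4]), array([73.5,  9.6]), -84.1)
(array([ 473.3, -293.9]), array([75.8, 17.3]), -79.5)
(array([ 477.9, -292.7]), array([75.7, 20.7]), -86.4)
(array([ 476.3, -292.6]), array([75.8, 25.4]), -87.8)
(array([ 476. , -292.6]), array([75.8, 26.2]), -88.0)
```

View pics/w16.png

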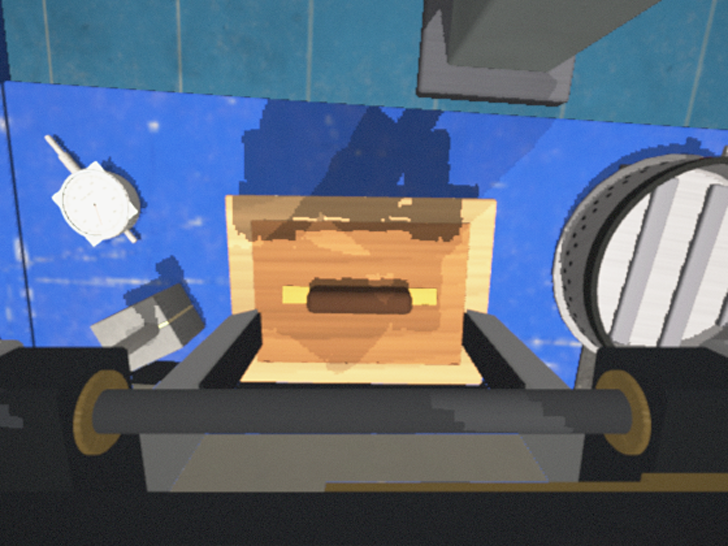

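```bash
python3 -m crank '[{"offset":[0.006,0,0],"spin":-0.4},{"offset":[0.013,0,-0.005],"spin":-0.8},{"offset":[0.017,0,-0.02],"spin":-0.8},{"offset":[0.0175,0,-0.04],"spin":-0.8},{"offset":[0.0175,0,-0.06],"spin":-0.8},{"offset":[0.0175,0,-0.075],"spin":-0.8},{"offset":[0.0175,0,-0.08],"spin":-0.8},{"offset":[0.0175,0,-0.08],"spin":-0.8}]'
python3 -m crank '[{"offset":[0,0,-0.01],"spin":0},{"offset":[0,0,-0.02],"spin":0},{"offset":[0,0,-0.03],"spin":0},{"offset":[0,0,-0.04],"spin":0},{"offset":[0,0,-0.047],"spin":0},{"offset":[0,0,-0.048],"spin":0},{"offset":[0,0,-0.048],"spin":0},{"offset":[0,0,-0.048],"spin":0}]'
python3 -m crank '[{"offset":[0,0,0],"spin":0},{"offset":[0,0,0],"spin":0},{"offset":[0,0,0],"spin":0},{"offset":[0,0,0],"spin":0},{"offset":[0,0,0],"spin":0},{"offset":[0,0,0],"spin":0},{"offset":[0,0,0],"spin":0},{"offset":[0,0,0],"spin":0}]' 0 55
```

```text
clock: 46.6
eef_pos: [480.3, -291.2, 96.7]
eef_rot: [3.141, -0.011, -3.092]
wrist_force: [0.4, -0.1, 0.2]
finger_gap: 94.0
clock: 47.27
eef_pos: [480.5, -291.3, 49.0]
eef_rot: [3.141, -0.01, -3.092]
wrist_force: [-0.2, -0.1, 0.7]
finger_gap: 94.4
clock: 47.93
eef_pos: [480.7, -291.6, 49.5]
eef_rot: [3.142, -0.01, -3.092]
wrist_force: [-1.0, 0.3, 5.9]
finger_gap: 79.6
```

```bash
python3 -m crank '[{"offset":[-0.002,0,0.003],"spin":0},{"offset":[-0.008,0,0.01],"spin":0},{"offset":[-0.016,0,0.02],"spin":0},{"offset":[-0.025,0,0.035],"spin":0},{"offset":[-0.034,0,0.055],"spin":0},{"offset":[-0.042,0,0.075],"spin":0},{"offset":[-0.048,0,0.09],"spin":0},{"offset":[-0.05,0,0.095],"spin":0}]'
python3 -m crank '[{"offset":[0,0,0],"spin":0},{"offset":[0,0,0],"spin":0},{"offset":[0,0.005,0],"spin":0},{"offset":[0,0.015,0.005],"spin":0},{"offset":[0,0.03,0.01],"spin":0},{"offset":[0,0.05,0.015],"spin":0},{"offset":[0,0.07,0.02],"spin":-0.5},{"offset":[0,0.09,0.02],"spin":-1}]'
```

```text
clock: 48.6
eef_pos: [430.2, -291.9, 146.9]
eef_rot: [-3.14, -0.008, -3.092]
wrist_force: [0.1, 0.4, -2.5]
finger_gap: 79.6
clock: 49.27
eef_pos: [430.3, -199.9, 167.8]
eef_rot: [-3.14, -0.007, -3.109]
wrist_force: [-0.3, 0.2, -3.2]
finger_gap: 79.7
```

```bash
python3 -m crank '[{"offset":[0.001,0.02,0],"spin":0},{"offset":[0.002,0.05,0],"spin":-0.5},{"offset":[0.003,0.08,0],"spin":-1},{"offset":[0.004,0.11,0],"spin":-1.5},{"offset":[0.005,0.14,0],"spin":-2},{"offset":[0.006,0.17,0],"spin":-2.3},{"offset":[0.007,0.2,0],"spin":-2.3},{"offset":[0.007,0.22,0],"spin":-2.3}]'
python3 -m crank '[{"offset":[0,0.02,0],"spin":0},{"offset":[0,0.05,0],"spin":0},{"offset":[0,0.085,0],"spin":0},{"offset":[0,0.12,0],"spin":0},{"offset":[0,0.155,0],"spin":0},{"offset":[0,0.185,0],"spin":0},{"offset":[0,0.21,0],"spin":0},{"offset":[0,0.225,0],"spin":0}]'
python3 -m crank '[{"offset":[0,0,0],"spin":0},{"offset":[0,0,0],"spin":0},{"offset":[0,0,-0.01],"spin":0},{"offset":[0,0,-0.025],"spin":0},{"offset":[0,0,-0.04],"spin":0},{"offset":[0,0,-0.05],"spin":0},{"offset":[0,0,-0.05],"spin":0},{"offset":[0,0,-0.05],"spin":0}]'
python3 look.py w17.png
python3 -c "
from h import *
p=shot('top');save(p,'t17.png',(100,180,300,300),4)"
```

```text
clock: 49.93
eef_pos: [436.5, 23.3, 168.0]
eef_rot: [-3.14, -0.007, 3.135]
wrist_force: [-0.2, -0.3, -3.1]
finger_gap: 80.0
clock: 50.6
eef_pos: [435.0, 251.6, 168.1]
eef_rot: [-3.14, -0.007, 3.138]
wrist_force: [0.6, 0.0, -3.7]
finger_gap: 79.5
clock: 51.27
eef_pos: [434.9, 251.0, 117.9]
eef_rot: [-3.14, -0.008, 3.137]
wrist_force: [0.8, 1.1, -3.3]
finger_gap: 79.5
[435.2 251.3 118.6] [-179.9   -0.4  179.8] [ 0.1 -0.3 -3.3] 51.3167
```

View pics/w17.png

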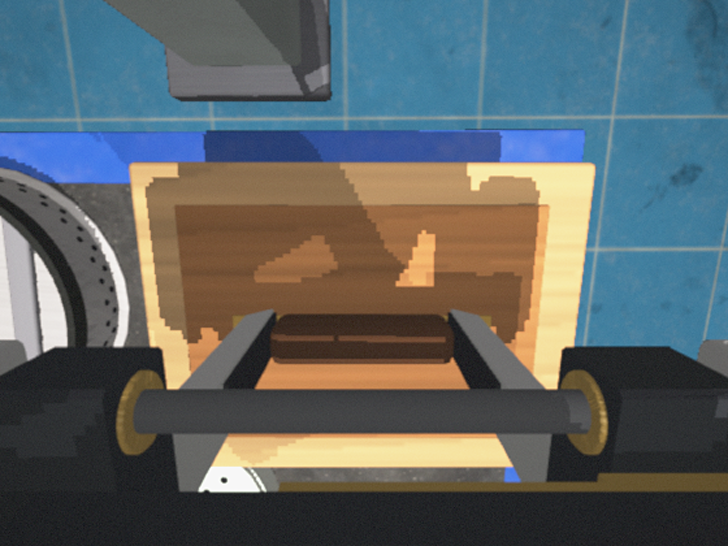

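Run:
```python
from dark import *
p=shot('wrist'); s=manip.read_state(); z=s['eef_pos'][2]; print(s['eef_pos'],np.degrees(s['eef_rot']))
for q,dz in [((130,163),-3.5),((595,163),-3.5),((350,163),-3.5),((350,467),-3.5),((170,380),-3.5),((560,345),-3.5),((577,345),-3.5),((148,345),-3.5),((273,362),22),((453,362),22),((273,316),22),((453,316),22)]: print(q,px2w(p,[[q[0]/1.3,q[1]/1.3]],z+dz)[0].round(1))
```

```text
[435.33715894 251.58561172 118.89366075] [-179.9600851    -0.34405189  179.76722696]
(130, 163) [360.2 151.2 115.4]
(595, 163) [361.3 354.2 115.4]
(350, 163) [360.7 247.3 115.4]
(350, 467) [512.7 245.5 115.4]
(170, 380) [463.1 157.4 115.4]
(560, 345) [445.8 347.6 115.4]
(577, 345) [445.8 355.8 115.4]
(148, 345) [444.7 148.8 115.4]
(273, 362) [442.4 214.7 140.9]
(453, 362) [442.8 290.2 140.9]
(273, 316) [422.2 215.8 140.9]
(453, 316) [422.6 289.3 140.9]
```

```bash
python3 -m crank '[{"offset":[0.0003,0.001,-0.005],"spin":0},{"offset":[0.0007,0.0018,-0.012],"spin":0},{"offset":[0.0007,0.0018,-0.02],"spin":0},{"offset":[0.0007,0.0018,-0.028],"spin":0},{"offset":[0.0007,0.0018,-0.035],"spin":0},{"offset":[0.0007,0.0018,-0.039],"spin":0},{"offset":[0.0007,0.0018,-0.041],"spin":0},{"offset":[0.0007,0.0018,-0.041],"spin":0}]'
python3 -m crank '[{"offset":[0,0,-0.001],"spin":0},{"offset":[0,0,-0.002],"spin":0},{"offset":[0,0,-0.003],"spin":0},{"offset":[0,0,-0.004],"spin":0},{"offset":[0,0,-0.005],"spin":0},{"offset":[0,0,-0.006],"spin":0},{"offset":[0,0,-0.006],"spin":0},{"offset":[0,0,-0.006],"spin":0}]'
```

```text
clock: 52.08
eef_pos: [435.9, 253.3, 77.4]
eef_rot: [-3.141, -0.007, 3.138]
wrist_force: [0.3, -0.0, -3.2]
finger_gap: 79.8
clock: 52.75
eef_pos: [436.7, 253.6, 72.4]
eef_rot: [-3.141, -0.004, 3.137]
wrist_force: [0.3, -0.6, 5.5]
finger_gap: 79.4
```

```bash
python3 -m crank '[{"offset":[0,0,-0.001],"spin":0},{"offset":[0,0,-0.0015],"spin":0},{"offset":[0,0,-0.002],"spin":0},{"offset":[0,0,-0.0025],"spin":0},{"offset":[0,0,-0.003],"spin":0},{"offset":[0,0,-0.003],"spin":0},{"offset":[0,0,-0.003],"spin":0},{"offset":[0,0,-0.003],"spin":0}]' 0 60
python3 -c "
from h import *
s=manip.read_state();print(s['moment'])"
```

```text
clock: 53.42
eef_pos: [437.0, 253.6, 69.7]
eef_rot: [3.141, -0.004, 3.137]
wrist_force: [1.4, -1.5, 1.9]
finger_gap: 79.5
[-0.10414518 -0.65303446 -0.03935647]
```

```bash
python3 -m crank '[{"offset":[0,0,-0.001],"spin":0},{"offset":[0,0,-0.002],"spin":0},{"offset":[0,0,-0.003],"spin":0},{"offset":[0,0,-0.0035],"spin":0},{"offset":[0,0,-0.004],"spin":0},{"offset":[0,0,-0.004],"spin":0},{"offset":[0,0,-0.004],"spin":0},{"offset":[0,0,-0.004],"spin":0}]'
python3 -c "
from h import *
s=manip.read_state();print(s['moment'])"
```

```text
clock: 54.08
eef_pos: [436.7, 253.5, 65.1]
eef_rot: [-3.141, -0.005, 3.137]
wrist_force: [1.2, -0.3, -9.8]
finger_gap: 79.4
[ 0.11659335 -0.52804981 -0.05843307]
```

```bash
python3 -m crank '[{"offset":[0,0,-0.001],"spin":0},{"offset":[0,0,-0.002],"spin":0},{"offset":[0,0,-0.003],"spin":0},{"offset":[0,0,-0.004],"spin":0},{"offset":[0,0,-0.005],"spin":0},{"offset":[0,0,-0.0055],"spin":0},{"offset":[0,0,-0.0055],"spin":0},{"offset":[0,0,-0.0055],"spin":0}]'
python3 -c "
from h import *
s=manip.read_state();print(s['moment'])"
```

```text
clock: 54.75
eef_pos: [436.7, 253.5, 62.2]
eef_rot: [-3.141, -0.004, 3.138]
wrist_force: [-15.3, -9.9, 32.5]
finger_gap: 79.5
[-1.560046    2.88642945  0.00676129]
```

```bash
python3 -m crank '[{"offset":[0,0,0.001],"spin":0},{"offset":[0,0,0.001],"spin":0},{"offset":[0,0,0.001],"spin":0},{"offset":[0,0,0.01],"spin":0},{"offset":[0,0,0.025],"spin":0},{"offset":[0,0,0.035],"spin":0},{"offset":[0,0,0.038],"spin":0},{"offset":[0,0,0.038],"spin":0}]' 1
python3 -m crank '[{"offset":[0,0,0],"spin":0},{"offset":[0,0,0],"spin":0},{"offset":[0,0,0],"spin":0},{"offset":[0,0,0],"spin":0},{"offset":[0,0,0],"spin":0},{"offset":[0,0,0],"spin":0},{"offset":[0,0,0],"spin":0},{"offset":[0,0,0],"spin":0}]' 0 20
```

```text
clock: 55.42
eef_pos: [437.1, 253.7, 101.1]
eef_rot: [3.141, -0.003, 3.138]
wrist_force: [0.2, -1.2, 0.2]
finger_gap: 94.1
clock: 56.08
eef_pos: [437.1, 253.7, 101.1]
eef_rot: [3.141, -0.003, 3.138]
wrist_force: [-0.1, -0.4, 0.0]
finger_gap: 44.1
```

```bash
python3 -m crank '[{"offset":[0,0,0],"spin":0},{"offset":[0,0,0],"spin":0},{"offset":[0,0,0],"spin":0},{"offset":[0,0,0],"spin":0},{"offset":[0,0,0],"spin":0},{"offset":[0,0,-0.005],"spin":0},{"offset":[0,0,-0.009],"spin":0},{"offset":[0,0,-0.009],"spin":0}]' 0
python3 -m crank '[{"offset":[0,0,-0.001],"spin":0},{"offset":[0,0,-0.002],"spin":0},{"offset":[0,0,-0.003],"spin":0},{"offset":[0,0,-0.004],"spin":0},{"offset":[0,0,-0.005],"spin":0},{"offset":[0,0,-0.006],"spin":0},{"offset":[0,0,-0.007],"spin":0},{"offset":[0,0,-0.007],"spin":0}]'
python3 -m crank '[{"offset":[0,0,-0.001],"spin":0},{"offset":[0,0,-0.0015],"spin":0},{"offset":[0,0,-0.002],"spin":0},{"offset":[0,0,-0.0025],"spin":0},{"offset":[0,0,-0.003],"spin":0},{"offset":[0,0,-0.003],"spin":0},{"offset":[0,0,-0.003],"spin":0},{"offset":[0,0,-0.003],"spin":0}]'
```

```text
clock: 56.75
eef_pos: [436.7, 253.5, 91.0]
eef_rot: [-3.142, -0.004, 3.138]
wrist_force: [-0.2, -0.8, 0.4]
finger_gap: 0.4
clock: 57.42
eef_pos: [436.6, 253.5, 83.8]
eef_rot: [-3.141, -0.004, 3.138]
wrist_force: [-0.3, -1.1, -0.6]
finger_gap: 0.5
clock: 58.08
eef_pos: [436.7, 253.5, 82.1]
eef_rot: [3.142, -0.003, 3.138]
wrist_force: [-6.6, -5.2, 18.8]
finger_gap: 0.7
```

```bash
python3 -m crank '[{"offset":[0,0,0.01],"spin":0},{"offset":[0,0,0.03],"spin":0},{"offset":[0,0,0.06],"spin":0},{"offset":[0,0,0.09],"spin":0},{"offset":[0,0,0.12],"spin":0},{"offset":[0,0,0.15],"spin":0},{"offset":[-0.01,0,0.165],"spin":0},{"offset":[-0.01,0,0.165],"spin":0}]'
python3 -m crank '[{"offset":[0,0,0],"spin":0},{"offset":[0,0,0],"spin":0},{"offset":[0,0,0],"spin":0},{"offset":[0,0,0],"spin":0},{"offset":[0,0,0],"spin":0},{"offset":[0,0,0],"spin":0},{"offset":[0,0,0],"spin":0},{"offset":[0,0,0],"spin":0}]' 0.6
python3 look.py w18.png case_lid:56 lid_grip:82
python3 -c "
from h import *
p=shot('scene');save(p,'s18.png',(150,230,280,350),5)"
```

```text
clock: 58.75
eef_pos: [426.9, 254.0, 251.0]
eef_rot: [3.139, 0.002, 3.138]
wrist_force: [0.7, 0.7, 0.8]
finger_gap: 0.4
clock: 59.42
eef_pos: [426.9, 254.0, 250.8]
eef_rot: [3.139, 0.001, 3.138]
wrist_force: [-0.3, -0.4, -0.2]
finger_gap: 50.5
[426.9 254.  250.9] [1.798e+02 1.000e-01 1.798e+02] [-0.5  0.5 -0.1] 59.4667
case_lid [(0.78, [426, 258, 60]), (0.61, [708, 280, 7])] [(0.9, array([437.9, 254.5]), array([210.6, 155.1]), 89.7)]
lid_grip [(0.69, [426, 253, 54]), (0.37, [708, 279, 6])] [(0.7, array([433.2, 254.5]), array([196. , 145.6]), 89.7), (0.3, array([644.3, 206.3]), array([35.1,  9. ]), 89.6)]
```

View pics/s18.png

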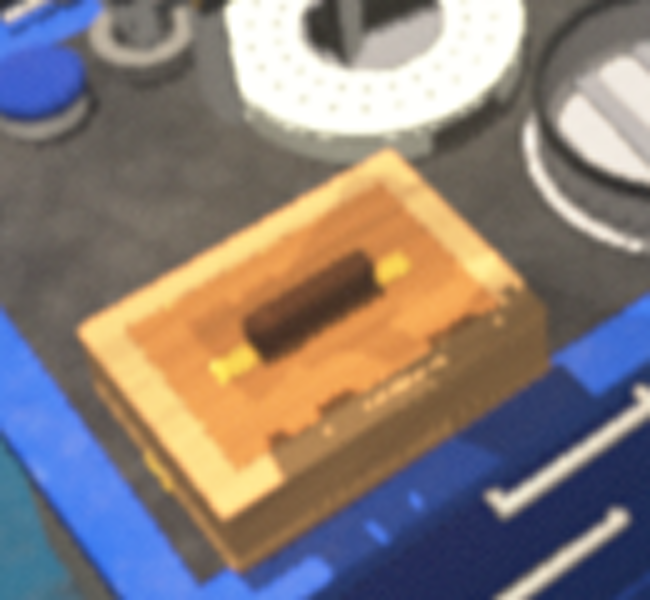

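```bash
python3 -m crank '[{"offset":[0.01,-0.01,0],"spin":-4},{"offset":[0.025,-0.02,0],"spin":-10},{"offset":[0.045,-0.04,0],"spin":-16},{"offset":[0.065,-0.06,0],"spin":-22},{"offset":[0.085,-0.08,0],"spin":-28},{"offset":[0.1,-0.09,0],"spin":-34},{"offset":[0.115,-0.1,0],"spin":-40},{"offset":[0.12,-0.11,0],"spin":-46}]' 0.6
python3 -m crank '[{"offset":[0.01,-0.01,0],"spin":-6},{"offset":[0.025,-0.02,0],"spin":-12},{"offset":[0.045,-0.03,0],"spin":-18},{"offset":[0.06,-0.04,0],"spin":-24},{"offset":[0.075,-0.05,0],"spin":-30},{"offset":[0.085,-0.06,0],"spin":-36},{"offset":[0.09,-0.062,0],"spin":-42},{"offset":[0.09,-0.062,0],"spin":-48}]'
python3 -m crank '[{"offset":[0,0,-0.01],"spin":-3},{"offset":[0,0,-0.03],"spin":-3},{"offset":[0,0,-0.05],"spin":-3},{"offset":[0,0,-0.05],"spin":-3},{"offset":[0,0,-0.05],"spin":-3},{"offset":[0,0,-0.05],"spin":-3},{"offset":[0,0,-0.05],"spin":-3},{"offset":[0,0,-0.05],"spin":-3}]'
python3 look.py w19.png cover:30 cover_grip:58
python3 - <<'E'
from dark import *
p=shot('wrist')
for t in (40,50,60,70): print(bar(p,(637,81),58,60,t))
E
```

```text
clock: 60.38
eef_pos: [548.2, 143.1, 250.6]
eef_rot: [3.139, 0.002, 2.329]
wrist_force: [-0.4, 0.4, -1.4]
finger_gap: 56.0
clock: 61.05
eef_pos: [639.0, 80.2, 249.9]
eef_rot: [3.14, 0.002, 1.485]
wrist_force: [0.0, 0.3, 0.0]
finger_gap: 56.5
clock: 61.72
eef_pos: [639.4, 80.2, 201.2]
eef_rot: [3.138, 0.001, 1.433]
wrist_force: [-0.7, -0.7, -0.0]
finger_gap: 56.7
[639.3  80.2 201. ] [1.798e+02 1.000e-01 8.210e+01] [-0.6 -0.4  0.6] 61.7667
cover [(0.63, [633, 88, 27]), (0.58, [459, 222, 56])] [(0.73, array([637.6,  84.3]), array([193.3, 192.4]), -50.9)]
cover_grip [(0.86, [640, 91, 27]), (0.69, [514, 225, 9])] [(0.78, array([639.3,  89.1]), array([178.3, 176.1]), -53.7)]
(array([635.2,  71.1]), array([62.3, 16. ]), 82.2)
(array([637.2,  83.2]), array([87. , 17.3]), 82.5)
(array([637. ,  83.3]), array([86.9, 17.9]), 82.3)
(array([637.5,  83.2]), array([86.9, 19.5]), 82.0)
```

```bash
python3 -m crank '[{"offset":[-0.001,0.0007,-0.01],"spin":0.3},{"offset":[-0.0023,0.0015,-0.035],"spin":0.4},{"offset":[-0.0023,0.0015,-0.06],"spin":0.4},{"offset":[-0.0023,0.0015,-0.085],"spin":0.4},{"offset":[-0.0023,0.0015,-0.11],"spin":0.4},{"offset":[-0.0023,0.0015,-0.13],"spin":0.4},{"offset":[-0.0023,0.0015,-0.138],"spin":0.4},{"offset":[-0.0023,0.0015,-0.138],"spin":0.4}]'
python3 -m crank '[{"offset":[0,0,-0.01],"spin":0},{"offset":[0,0,-0.018],"spin":0},{"offset":[0,0,-0.024],"spin":0},{"offset":[0,0,-0.028],"spin":0},{"offset":[0,0,-0.03],"spin":0},{"offset":[0,0,-0.03],"spin":0},{"offset":[0,0,-0.03],"spin":0},{"offset":[0,0,-0.03],"spin":0}]'
python3 -m crank '[{"offset":[0,0,0],"spin":0},{"offset":[0,0,0],"spin":0},{"offset":[0,0,0],"spin":0},{"offset":[0,0,0],"spin":0},{"offset":[0,0,0],"spin":0},{"offset":[0,0,0],"spin":0},{"offset":[0,0,0],"spin":0},{"offset":[0,0,0],"spin":0}]' 0 60
```

```text
clock: 62.68
eef_pos: [635.6, 81.6, 59.7]
eef_rot: [-3.14, 0.002, 1.44]
wrist_force: [0.0, -0.3, 0.3]
finger_gap: 56.2
clock: 63.35
eef_pos: [635.8, 81.7, 30.3]
eef_rot: [-3.141, 0.002, 1.44]
wrist_force: [-2.2, 0.1, 4.7]
finger_gap: 56.1
clock: 64.02
eef_pos: [635.9, 81.6, 30.4]
eef_rot: [-3.141, 0.002, 1.44]
wrist_force: [0.5, 0.3, 1.2]
finger_gap: 17.8
```

```bash
python3 -m crank '[{"offset":[0,0,0.005],"spin":0},{"offset":[0,0,0.015],"spin":0},{"offset":[0,0,0.03],"spin":0},{"offset":[0,0,0.05],"spin":0},{"offset":[0,0,0.07],"spin":0},{"offset":[0,0,0.09],"spin":0},{"offset":[0,0,0.1],"spin":0},{"offset":[0,0,0.1],"spin":0}]'
python3 -m crank '[{"offset":[-0.015,-0.008,0],"spin":0},{"offset":[-0.04,-0.022,0],"spin":0},{"offset":[-0.07,-0.04,0],"spin":0},{"offset":[-0.1,-0.056,0],"spin":0},{"offset":[-0.13,-0.072,0],"spin":0},{"offset":[-0.155,-0.087,0],"spin":0},{"offset":[-0.175,-0.098,0],"spin":0},{"offset":[-0.1846,-0.1047,0],"spin":0}]'
python3 -m crank '[{"offset":[0,0,0],"spin":0},{"offset":[0,0,0],"spin":0},{"offset":[0,0,0],"spin":0},{"offset":[0,0,0],"spin":0},{"offset":[0,0,0],"spin":0},{"offset":[0,0,0],"spin":0},{"offset":[0,0,0],"spin":0},{"offset":[0,0,0],"spin":0}]'
python3 look.py w20.png cover:100
```

```text
clock: 64.68
eef_pos: [636.8, 81.7, 133.2]
eef_rot: [3.138, 0.002, 1.44]
wrist_force: [-0.0, -0.1, -2.3]
finger_gap: 17.6
clock: 65.35
eef_pos: [449.8, -23.7, 132.4]
eef_rot: [3.14, 0.002, 1.439]
wrist_force: [-0.1, -0.2, -2.2]
finger_gap: 17.8
clock: 66.02
eef_pos: [449.9, -23.6, 132.3]
eef_rot: [3.14, 0.002, 1.439]
wrist_force: [0.3, 0.3, -3.1]
finger_gap: 17.3
[449.8 -23.6 132.3] [1.799e+02 1.000e-01 8.250e+01] [-0.   0.6 -1.7] 66.0667
cover [(0.75, [448, 8, 133]), (0.15, [413, 148, 30])] [(0.65, array([454.3, -22.7]), array([221.3, 205. ]), -44.7)]
```

```bash
python3 -m crank '[{"offset":[0.0007,0.0003,-0.005],"spin":0.2},{"offset":[0.0014,0.0005,-0.02],"spin":0.2},{"offset":[0.0014,0.0005,-0.035],"spin":0.2},{"offset":[0.0014,0.0005,-0.05],"spin":0.2},{"offset":[0.0014,0.0005,-0.058],"spin":0.2},{"offset":[0.0014,0.0005,-0.062],"spin":0.2},{"offset":[0.0014,0.0005,-0.064],"spin":0.2},{"offset":[0.0014,0.0005,-0.064],"spin":0.2}]'
python3 -m crank '[{"offset":[0,0,-0.001],"spin":0},{"offset":[0,0,-0.002],"spin":0},{"offset":[0,0,-0.003],"spin":0},{"offset":[0,0,-0.004],"spin":0},{"offset":[0,0,-0.005],"spin":0},{"offset":[0,0,-0.006],"spin":0},{"offset":[0,0,-0.007],"spin":0},{"offset":[0,0,-0.007],"spin":0}]'
```

```text
clock: 66.83
eef_pos: [451.4, -23.2, 68.5]
eef_rot: [3.14, 0.002, 1.443]
wrist_force: [0.6, 0.4, -2.5]
finger_gap: 17.7
clock: 67.5
eef_pos: [451.3, -23.2, 61.3]
eef_rot: [3.14, 0.002, 1.443]
wrist_force: [-1.0, -0.0, -1.7]
finger_gap: 17.9
```

```bash
python3 -m crank '[{"offset":[0,0,-0.0015],"spin":0},{"offset":[0,0,-0.003],"spin":0},{"offset":[0,0,-0.0045],"spin":0},{"offset":[0,0,-0.006],"spin":0},{"offset":[0,0,-0.0075],"spin":0},{"offset":[0,0,-0.0085],"spin":0},{"offset":[0,0,-0.0085],"spin":0},{"offset":[0,0,-0.0085],"spin":0}]'
python3 -c "
from h import *
s=manip.read_state();print(s['moment'])"
```

```text
clock: 68.17
eef_pos: [451.4, -23.2, 53.2]
eef_rot: [3.14, 0.002, 1.443]
wrist_force: [-2.9, 0.1, 10.7]
finger_gap: 17.4
[ 0.05957489  0.81738842 -0.02373742]
```

```bash
python3 -m crank '[{"offset":[0,0,-0.001],"spin":0},{"offset":[0,0,-0.001],"spin":-2},{"offset":[0,0,-0.001],"spin":-8},{"offset":[0,0,-0.001],"spin":-14},{"offset":[0,0,-0.001],"spin":-20},{"offset":[0,0,-0.001],"spin":-26},{"offset":[0,0,-0.001],"spin":-32},{"offset":[0,0,-0.001],"spin":-38}]'
python3 -c "
from h import *
s=manip.read_state();print(s['moment'],np.degrees(s['eef_rot']))"
```

```text
clock: 68.83
eef_pos: [452.1, -23.3, 53.0]
eef_rot: [3.138, 0.001, 0.775]
wrist_force: [-0.3, -0.4, 10.4]
finger_gap: 17.4
[0.08949137 0.44487501 0.54347915] [1.79819334e+02 4.54642442e-02 4.44218670e+01]
```

```bash
python3 -m crank '[{"offset":[0,0,-0.0005],"spin":-6},{"offset":[0,0,-0.0005],"spin":-12},{"offset":[0,0,-0.0005],"spin":-18},{"offset":[0,0,-0.0005],"spin":-24},{"offset":[0,0,-0.0005],"spin":-30},{"offset":[0,0,-0.0005],"spin":-36},{"offset":[0,0,-0.0005],"spin":-42},{"offset":[0,0,-0.0005],"spin":-48}]'
python3 -c "
from h import *
s=manip.read_state();print(s['moment'],np.degrees(s['eef_rot']))"
```

```text
clock: 69.5
eef_pos: [452.5, -23.5, 53.1]
eef_rot: [3.138, 0.0, -0.067]
wrist_force: [-5.2, -3.2, 10.7]
finger_gap: 17.9
[-0.04547038  0.94882103  0.7291208 ] [ 1.79785620e+02  2.41642375e-04 -3.81692170e+00]
```

```bash
python3 -m crank '[{"offset":[-0.0005,0.0001,0],"spin":-0.5},{"offset":[-0.001,0.0002,0],"spin":-1},{"offset":[-0.0015,0.0003,0],"spin":-1.5},{"offset":[-0.0018,0.0004,0],"spin":-2},{"offset":[-0.0018,0.0004,0],"spin":-2.4},{"offset":[-0.0018,0.0004,0],"spin":-2.4},{"offset":[-0.0018,0.0004,0],"spin":-2.4},{"offset":[-0.0018,0.0004,0],"spin":-2.4}]'
python3 -c "
from h import *
s=manip.read_state();print(s['moment'],np.degrees(s['eef_rot']))"
```

```text
clock: 70.17
eef_pos: [451.5, -23.2, 53.9]
eef_rot: [3.138, -0.002, -0.108]
wrist_force: [0.1, -0.5, 9.1]
finger_gap: 17.7
[0.52071569 0.24920421 0.36424935] [ 1.79786202e+02 -1.17235852e-01 -6.19886753e+00]
```

```bash
python3 -m crank '[{"offset":[0,0,0.001],"spin":0},{"offset":[0,0,0.002],"spin":0},{"offset":[0,0,0.003],"spin":0},{"offset":[0,0,0.004],"spin":0},{"offset":[0,0,0.0045],"spin":0},{"offset":[0,0,0.0045],"spin":0},{"offset":[0,0,0.0045],"spin":0},{"offset":[0,0,0.0045],"spin":0}]'
python3 -m crank '[{"offset":[0,0,0.0005],"spin":0},{"offset":[0,0,0.001],"spin":0},{"offset":[0,0,0.0015],"spin":0},{"offset":[0,0,0.0015],"spin":0},{"offset":[0,0,0.0015],"spin":0},{"offset":[0,0,0.0015],"spin":0},{"offset":[0,0,0.0015],"spin":0},{"offset":[0,0,0.0015],"spin":0}]'
python3 -c "
from h import *
s=manip.read_state();print(s['moment'],np.degrees(s['eef_rot']))"
```

```text
clock: 70.83
eef_pos: [451.4, -23.2, 58.3]
eef_rot: [3.138, -0.002, -0.108]
wrist_force: [0.4, -1.4, 0.4]
finger_gap: 17.6
clock: 71.5
eef_pos: [451.3, -23.2, 58.5]
eef_rot: [3.138, -0.001, -0.108]
wrist_force: [10.8, -1.0, -22.7]
finger_gap: 17.4
[ 0.24325989 -1.64170893  0.16260521] [ 1.79790423e+02 -7.99352678e-02 -6.20388940e+00]
```

```bash
python3 -m crank '[{"offset":[0,0,-0.0005],"spin":0},{"offset":[0,0,-0.0008],"spin":0},{"offset":[0,0,-0.0008],"spin":0},{"offset":[0,0,-0.0008],"spin":0},{"offset":[0,0,-0.0008],"spin":0},{"offset":[0,0,-0.0008],"spin":0},{"offset":[0,0,-0.0008],"spin":0},{"offset":[0,0,-0.0008],"spin":0}]'
python3 -m crank '[{"offset":[0,0,0],"spin":0},{"offset":[0,0,0],"spin":0},{"offset":[0,0,0],"spin":0},{"offset":[0,0,0],"spin":0},{"offset":[0,0,0.01],"spin":0},{"offset":[0,0,0.03],"spin":0},{"offset":[0,0,0.06],"spin":0},{"offset":[0,0,0.09],"spin":0}]' 0.6
python3 -m crank '[{"offset":[0,0.01,0.03],"spin":0},{"offset":[0,0.03,0.06],"spin":0},{"offset":[0.005,0.05,0.1],"spin":0},{"offset":[0.01,0.07,0.13],"spin":0},{"offset":[0.01,0.09,0.15],"spin":0},{"offset":[0.01,0.1,0.16],"spin":0},{"offset":[0.01,0.1,0.16],"spin":0},{"offset":[0.01,0.1,0.16],"spin":0}]'
python3 look.py w21.png cover:58 case_lid:56 gauge_a_mid:13
python3 - <<'E'
from dark import *
p=shot('wrist')
for t in (50,60,70): print(bar(p,(450.5,-23),86,60,t))
E
```

```text
clock: 72.17
eef_pos: [451.3, -23.2, 57.7]
eef_rot: [3.138, -0.001, -0.108]
wrist_force: [-1.4, -0.9, 5.0]
finger_gap: 17.7
clock: 72.83
eef_pos: [450.7, -22.9, 148.9]
eef_rot: [3.138, 0.0, -0.108]
wrist_force: [0.6, -0.3, 0.2]
finger_gap: 56.6
clock: 73.5
eef_pos: [460.3, 76.9, 307.9]
eef_rot: [3.138, 0.002, -0.107]
wrist_force: [0.5, -0.1, -0.9]
finger_gap: 56.5
[460.2  76.5 307.4] [ 1.798e+02  1.000e-01 -6.200e+00] [-0.1  0.5 -0.1] 73.55
cover [(0.93, [457, -26, 55])] [(0.76, array([454.3, -22.6]), array([196.1, 191.2]), 78.7)]
case_lid [(0.82, [450, 251, 58])] [(0.85, array([440.2, 249.5]), array([217.5, 156.1]), 89.9)]
gauge_a_mid [(0.35, [463, -22, 53])] []
(array([452.9, -19.3]), array([85.7, 19.3]), -6.0)
(array([452.2, -19.3]), array([87.1, 19.9]), -6.0)
(array([452.2, -19.4]), array([87.1, 20.2]), -5.9)
```

Run:
```python
from h import *
for c in('top','scene'):
  p=shot(c)
  for n in ['gauge_a_mid','gauge_b_mid','case_lid','cover','tin','ring_gauge','oil_bottle']: print(c,n,[(round(d['conf'],2),np.round(d['location']).astype(int).tolist()) for d in manip.search_frame(p,n)])
print(manip.read_state()['clock'],manip.sign_off())
```

```text
top gauge_a_mid []
top gauge_b_mid []
top case_lid [(0.78, [400, 318, 56])]
top cover [(0.71, [445, -30, 56])]
top tin [(0.78, [732, 270, 28]), (0.31, [689, 355, 76])]
top ring_gauge [(0.86, [738, 196, 20])]
top oil_bottle [(0.75, [691, 357, 81])]
scene gauge_a_mid []
scene gauge_b_mid []
scene case_lid [(0.79, [415, 269, 59])]
scene cover [(0.86, [436, -10, 55]), (0.27, [678, 368, 62])]
scene tin [(0.75, [424, 271, 58]), (0.72, [726, 279, 30])]
scene ring_gauge [(0.67, [734, 200, 20])]
scene oil_bottle []
the job is handed in; nothing more can be done
74.7 None
```

The job is done and handed in at about 75 s of the 210 s allowed; the hand-in gives no verdict.

- **Basket opened:** I pressed the cover, turned it about 88° anticlockwise and laid it flat on the mat.
- **Gauges:** Three were in the basket, two thin and one thick. Each now lies flat in its own channel of the case. I found none on the bench, in the pictures or with the networks.
- **Case lid:** It had been knocked against the projector, so I gripped it by the ends of its grip bar. I pressed it home, then pushed on the grip top at about 19 N. The top stood at 82 mm, the height for fully home, and did not give further. The scene picture showed it level.
- **Basket closed:** I pressed the cover and turned it back clockwise. It rose to the locked height and held against an upward pull of about 23 N. Its bar is at −6.0°, against −5.7° at the start.

Checks that failed or disagreed:
- **Last picture not viewed:** The final wrist picture was refused because the picture limit was reached. The state at the end therefore rests on numbers, not a look.
- **Case lid position:** At the end, the top camera's network put the case lid's visible middle at (400, 318), probably because the arm hid part of it. The wrist view right after pressing put it at (438, 254), which matches the case.
- **Bystanders:** At the end the tin and ring gauge were found where they started, and so was the oil bottle, in the top view only. I did not re-check the dial gauge after the lid was moved, but nothing came near it.

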